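# Mount the gauge carriage on the brake-disc stand

### The job

Fit the dial-gauge carriage to the brake-disc stand: set it on the landing and slide it onto the dovetail rail from the open end, all the way home against the red stop, pushing gently so that nothing is jammed or rammed. Then, with it still home, tighten its orange clamp knob clockwise until it is firm but not forced, and let go. Leave everything else on the bench alone.

Things in the scene. Friction and masses are not known exactly. Their poses are not given: they have to be found in the camera images.
- carriage: Gauge carriage, loose, 0.38 to 0.57 kg: aluminium bridge 70 (x) x 72 (y) mm, 28 high, dovetail groove along y through its underside. Origin: centre of the underside, z up; +y is the way it is slid on. Its jaws slope in 23 deg from vertical, about 1 mm clear of the rail each side (worn lining: 0.6 to 1.6 on the -x side); groove ceiling 15 mm up; it rides on its jaws.
- carriage_grip (a point): Middle of the carriage's blue grip block, 50 mm above the underside, over the carriage's origin, axes as the carriage's. Block: 40 (x) x 30 (y) mm, from 28 (bridge top) to 66 mm above the underside. Hold it here, pinched along y.
- gauge (a point): Centre of the dial face of the carriage's gauge (56 mm across, 26 to 46 mm above the carriage's underside), at carriage x = -62, y = 0, z = 45 mm. Its stem points to carriage +y, reaching y = +61 mm at 35 mm height.
- rail: Run-out stand, fixed: grey plate 130 wide (x), 30 thick, y = -95 to +190 mm, a steel dovetail rail on it along y. Origin: plate's top (30 mm above the bench), middle of the rail's open end; z up; +y leads from the open end along the rail. Rail y = 0 to 170 mm, 40 wide at top, 28 at foot, 14 high; first 12 mm taper (3 mm narrower a side, 2 mm lower at the tip).
- landing (a point): Middle of the bare part of the plate before the rail's open end, at rail y = -47 mm on the plate's top; axes as the rail's. The carriage is set down here, its 72 mm length between y = -95 and 0.
- pin (a joint): Brass feeler pin, 8 mm across, in the front of the red stop. 0 = 6 mm proud, 0.006 m = flush, carriage touching the stop. Feeble spring (0.4 N). The stop (56 wide, 26 long, top 40 mm above the plate, screw head to 48) is locked on the rail with its front somewhere at rail y = 95 to 140 mm: not measured, to be felt or seen. Pin at rail x = +14, 23 mm up.
- disc (a point): Centre of the top of the brake disc's hat (66 mm above the plate, nuts to 74), fixed on the stand at rail y = 325 mm; disc 240 mm across, its rim from 22 to 44 mm above the plate.
- knob_grip (a point): On the axis of the orange clamp knob, at carriage x = +50, y = 0, z = 52 mm. The knob is an upright paddle 40 long (this frame's x), 10 thick (this frame's y), 34 to 64 mm above the carriage's underside (ear below it: 28 mm), turning about z; pinch it across its thickness. The frame turns with it; at knob 0 its x stands +0.6 rad (anticlockwise) from carriage x.
- knob (a joint): Clamp knob angle, 0 to 2.2 rad; grows clockwise from above = tighter. Starts loose at 0 to 0.2. Drives the clamp shoe in 3.2 mm per rad; it grips the rail from about 0.7 to 1.1 rad on, by the clamp's unseen wear. Friction of about 0.12 N m holds it where it is left (tightened hard, it springs back a little); every 10 N of clamping adds 0.03 N m. Some 25 N is firm, over 80 N forced.
- gib: Brass clamp shoe in the carriage's +x jaw, 25 mm long, driven towards the rail by the knob; origin and axes coincide with the carriage's at knob 0. Its pressure on the rail holds the carriage.
- spray: Bystander, leave alone: spray can, 66 mm across, 170 mm tall. Origin: centre of its underside.
- grease: Bystander, leave alone: grease jar, 76 mm across, 75 mm tall. Origin: centre of its underside.
- wrench: Bystander, leave alone: open-ended wrench, 190 mm long, lying flat.
- driver: Bystander, leave alone: screwdriver, 200 mm long, lying flat.
- socket: Bystander, leave alone: steel socket, 32 mm across, 38 mm tall. Origin: centre of its underside.
- pad: Bystander, leave alone: brake pad, 55 x 110 x 16 mm, lying flat. Origin: centre of its underside.
- dish: Bystander, leave alone: small steel bowl, 90 mm across, 30 mm tall. Origin: centre of its underside.

How it is judged:
On the way, in this order (a step that is already met when the one before it is completed fails the run):
1. the carriage is on the rail, its front at least 20 mm past the rail's open end, knob still loose (x of carriage in the frame of rail between -0.004 and 0.004 m and z of carriage in the frame of rail between -0.003 and 0.003 m and angle between the y axis of carriage and the y axis of rail, either way round below 0.08 rad and angle between carriage's own z axis and vertical below 0.08 rad and y of carriage in the frame of rail above -0.016 m and contact force between gib and rail below 5 N), for 0.1 s.
2. the carriage is home against the stop (pin pressed in by more than 4 of its 6 mm), not yet clamped (x of carriage in the frame of rail between -0.004 and 0.004 m and z of carriage in the frame of rail between -0.003 and 0.003 m and angle between the y axis of carriage and the y axis of rail, either way round below 0.08 rad and angle between carriage's own z axis and vertical below 0.08 rad and value of joint pin above 0.004 m and contact force between gib and rail below 5 N), for 0.1 s.
3. the knob is tightened: clamp shoe presses on the rail with more than 12 N (x of carriage in the frame of rail between -0.004 and 0.004 m and z of carriage in the frame of rail between -0.003 and 0.003 m and angle between the y axis of carriage and the y axis of rail, either way round below 0.08 rad and angle between carriage's own z axis and vertical below 0.08 rad and value of joint pin above 0.004 m and contact force between gib and rail above 12 N), for 0.2 s.
At the end, for the whole second after the job is handed in: The carriage sits on the rail (within 4 mm and 0.08 rad of the rail's line, resting on the plate), home against the stop with the pin pressed in by more than 4 of its 6 mm, clamped with the shoe pressing on the rail with more than 12 N, at rest and released (all of step 3 and y of carriage in the frame of rail above 0.05 m and linear speed of carriage below 0.01 m/s); the robot touches nothing.
It fails at once if on the rail (front past its open end) and not yet clamped, the carriage is rammed or jammed against rail, plate or stop with more than 40 N (contact force between carriage and rail above 40 N and contact force between gib and rail below 5 N and y of carriage in the frame of rail above -0.035 m).
It fails at once if the clamp is forced: the shoe presses with more than 80 N (contact force between gib and rail above 80 N).
It fails at once if a bystander is moved by more than 30 mm (distance of any of spray, grease, wrench, driver, socket, pad, dish from where it was at the start of the episode above 0.03 m).
It also fails if it takes over 72 s, if anything falls off the work surface, if the arm or the gripper's body presses on something with over 40 N, if the wrist force passes 120 N, or if a joint passes its speed limit or range.

### The arm

A 7-joint arm with a two-finger parallel gripper is mounted at the origin on the work surface. World frame = base frame: x ahead of the robot, y to its left, z up, the work surface at z = 0. Lengths are in m, angles in rad, forces in N, time in s.
With the tool pointing down it reaches from about 0.4 to 0.875 m from the base axis. Payload 19.3 kg.
Tool frame: the origin (TCP) lies at the very end of the fingers, on their centre line; the grasp point (between the pads) lies 19 mm behind it; z points along the fingers, y is the direction in which the jaws open and shut (so a half turn about z gives the same grasp; the last joint's range is limited). The gripper opens to 85 mm and grips with 20 to 120 N. Pads are 22 mm wide; open, the fingers measure 114 mm over their backs; the gripper's body (76 mm by 85 mm) begins 54 mm behind the grasp point. The pads swing forward as they close: fully open they stand 13 mm farther back than shut.
Start: joints at [-1.205, 0.521, -0.036, 1.599, 0.021, 1.021, -0.113], TCP at [0.264, 0.567, 0.231] pointing down, gripper open.
Joint ranges: [-2.91, 2.91], [-0.3, 2.13], [-1.5, 1.42], [0.17, 2.43], [-1.26, 4.41], [0.16, 1.93], [-2.52, 2.52]. Speed limits (rad/s): [1.89, 1.89, 2.39, 2.39, 3.01, 3.01, 3.01].

### API

Orientations are given as [roll, pitch, yaw] about the fixed x, y, z axes, in that order (R = Rz(yaw) Ry(pitch) Rx(roll)).
In Python, from workcell import bot, viewer gives the robot as it stands.
- The arm moves only by the shell command python3 -m creep 'ROWS' [FORCE]. ROWS is JSON, a list of rows, each an object of numbers: "rx", "ry", "rz": the turn, a rotation vector about the tool's x, y, z in degrees; "tx", "ty", "tz": the shift along the tool's x, y, z in mm; "hand": the closure, from -1 (fully open) to 1 (shut), so that 0 is half open. In form: [{"rx": .., "ry": .., "rz": .., "tx": .., "ty": .., "tz": .., "hand": ..}, ...]. A call has 1 to 8 rows; each row is the pose to reach, as a shift and turn from the pose commanded when the call began, along the tool's axes at that moment; what a row does not reach only later rows make up. A row lasts 1/10 s, in which the tool goes at most 50 mm and 8.59 degrees, less where a joint would pass 70% of its speed; a pose out of reach is approached as far as the arm can. A call with a gripper value outside its range is refused whole. The fingers move at their own pace and stop on an object; FORCE is the grip in N (left out, the last holds). Time passes only in rows, so rows that repeat a pose let the fingers close. It gives the time, the measured TCP pose, the force and the opening at its end, in the units of the state.
- bot.observe(): the state, without advancing time (a new reading comes with each control period).
- viewer.grab_frame(name): name is "scene" or "top" or "wrist"; returns a dict with "pixels" (420x560x3 uint8, blue, green, red), "vertical_fov" (degrees; the focal length in pixels is half the picture's height over the tangent of half this angle, whatever the lens; pixels are square), "cx", "cy" (the principal point, pixels), "rvec" (rotation vector, rad) and "tvec" (3), from world to camera coordinates, as OpenCV has them; the wrist camera has in their place "tool_from_camera" (4x4, takes a point from camera to tool coordinates, whose origin is the TCP and whose axes are the flange's). Camera axes: x right, y down, z forward; pixel columns grow to the right and rows downward; lengths in m; the calibration is good to about 2 mm. A picture is of the moment at which its call begins: read the wrist's pose just before it. There is no depth.
- bot.job_done(): hands the job in, once; it reports no verdict.
Trained networks look in a picture, given as the dict that the camera call returned (one of the last four; its "shot" number tells which), for a name from the list of things; names that differ only in an ending like _2 or _b are one class to them, and where a whole thing is asked for, a point or a joint stands for the part that bears it (a point fixed in the world has none). Each returns a list of dicts, best first, with "score" (0 to 1); they miss things now and then, are a little off and sometimes report something else, mostly with a low value. They report only what shows in the picture. A call takes as long as a camera call.
- viewer.outline_of(target, picture): "mask" (420x560 bool, what is visible of it) and "bbox" ([left, top, right, bottom] in pixels, round what is visible of it).
The state is a dict: "clock": time; "qpos": joint angles; "qd": joint speeds; "joint_efforts": joint torques, N m; "position": TCP position; "tool_rot": TCP orientation; "force": force on the tool from outside, world axes, zero at the start; "moment": the same for the moment, N m; "grip_width": finger opening in m.
Only numpy, scipy, OpenCV 4.12 (cv2) and the standard library are available. Lean on these libraries where they do the work, as an engineer would, in place of code of your own. Each camera call takes 0.05 s, during which the arm holds its last target.

## Working session

There is one attempt and no reset: what is moved stays moved. The work goes in short steps, Python scripts to look and compute and a shell command to move; the robot and the scene stay as the last step left them, time stands still between calls to the robot, and variables do not carry over. Pictures are saved under pics/ and viewed, and the job is handed in when it is done.

```bash
ls -la; mkdir -p pics; cat > h.py <<'E'
import numpy as np, cv2
from workcell import bot, viewer
from scipy.spatial.transform import Rotation as R
def cam(f):
    h,w=f["pixels"].shape[:2]; fl=h/2/np.tan(np.radians(f["vertical_fov"])/2)
    K=np.array([[fl,0,f["cx"]],[0,fl,f["cy"]],[0,0,1.]])
    if "rvec" in f and f["rvec"] is not None:
        M=cv2.Rodrigues(np.array(f["rvec"],float))[0]; t=np.array(f["tvec"],float).ravel()
    else:
        s=f["_state"]; T=np.eye(4); T[:3,:3]=R.from_euler('xyz',s["tool_rot"]).as_matrix(); T[:3,3]=s["position"]
        C=T@np.array(f["tool_from_camera"]); W=np.linalg.inv(C); M=W[:3,:3]; t=W[:3,3]
    return K,M,t
def grab(n,save=None):
    s=bot.observe(); f=viewer.grab_frame(n); f["_state"]=s
    if save: cv2.imwrite("pics/"+save,f["pixels"])
    return f
def proj(f,P):
    K,M,t=cam(f); p=(M@np.atleast_2d(P).T).T+t; q=(K@p.T).T; return q[:,:2]/q[:,2:]
def onz(f,uv,z):
    K,M,t=cam(f); d=M.T@np.linalg.inv(K)@np.array([uv[0],uv[1],1.]); c=-M.T@t
    return c+d*(z-c[2])/d[2]
E
python3 - <<'E'
from h import *
print(bot.observe())
for n in("scene","top","wrist"):
    f=grab(n,n+"0.png"); print(n,{k:v for k,v in f.items() if k not in("pixels","_state")})
    if n!="wrist": K,M,t=cam(f); print("campos",-M.T@t)
E
```

```text
total 12
drwxr-xr-x  3 agent agent 4096 Dec  6 16:09 .
drwxr-xr-x 23 root  root  4096 Dec  6 16:09 ..
drwxr-xr-x  2 agent agent 4096 Dec  6 16:09 pics
{'clock': 0.0, 'qpos': array([-1.20524385,  0.52202166, -0.03631907,  1.5999922 ,  0.02121705,
        1.02111534, -0.1127581 ]), 'qd': array([-4.55066303e-04,  9.91682190e-04, -9.25399212e-04,  9.00665167e-05,
        1.16284483e-04,  3.32902078e-04,  1.40783685e-04]), 'joint_efforts': array([ 4.05835572e-04, -9.27088380e+01,  1.98021568e+00, -3.69949043e+01,
        1.78963935e-02,  8.06024327e-03,  1.98397612e-05]), 'position': array([0.26370807, 0.56627006, 0.23072673]), 'tool_rot': array([-3.14044601e+00,  1.01200250e-04,  2.70587356e+00]), 'force': array([-0.48168465,  1.02430959, -0.05772954]), 'moment': array([-0.01874098,  0.01766281,  0.02776658]), 'grip_width': 0.08550928550126903}
scene {'vertical_fov': 49.58329275824223, 'cx': 274.71227057743243, 'cy': 206.40846610704043, 'rvec': array([ 1.92847838,  1.18168243, -0.6221806 ]), 'tvec': array([-0.23767238, -0.22357599,  1.5768843 ]), 'shot': 1}
campos [ 1.37372554 -0.41575385  0.73011325]
top {'vertical_fov': 45.783268697465665, 'cx': 284.5612142636738, 'cy': 209.96844261326297, 'rvec': array([ 2.17494288, -2.12386877,  0.20361154]), 'tvec': array([-0.04396339,  0.56059007,  1.29468015]), 'shot': 2}
campos [0.34534207 0.00336185 1.36861911]
wrist {'vertical_fov': 63.42603310093651, 'cx': 273.0080326727935, 'cy': 212.05946294377182, 'tool_from_camera': array([[ 6.47279966e-04, -9.65899542e-01, -2.58916312e-01,
         6.54350904e-02],
       [ 9.99999770e-01,  6.77519624e-04, -2.75613264e-05,
         3.56201878e-04],
       [ 2.02042355e-04, -2.58916234e-01,  9.65899758e-01,
        -1.42359340e-01],
       [ 0.00000000e+00,  0.00000000e+00,  0.00000000e+00,
         1.00000000e+00]]), 'shot': 3}
```

View pics/scene0.png

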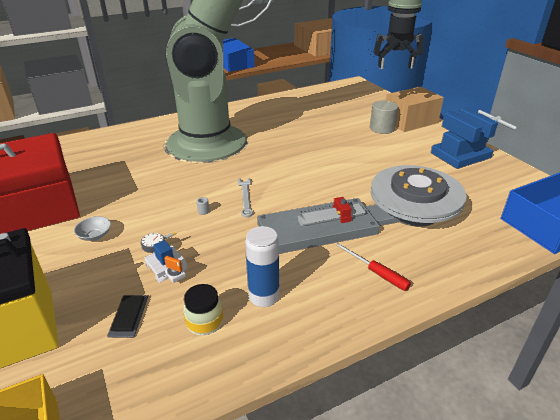

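View pics/top0.png

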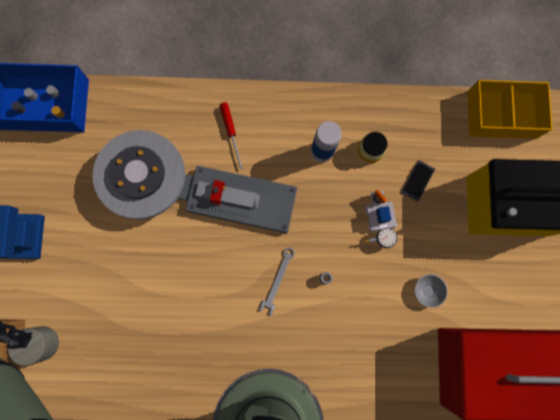

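View pics/wrist0.png

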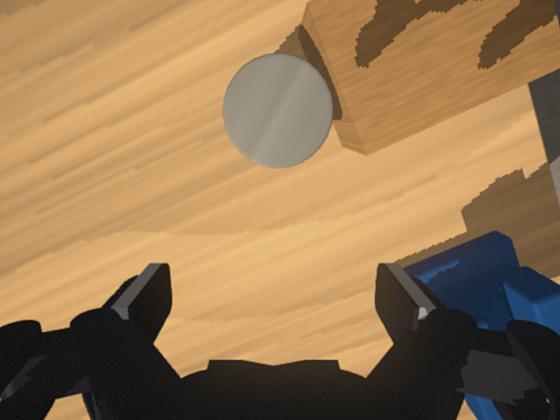

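The top view shows the stand with its open end to the right, about (296,205), and the disc to the left, about (136,172). The carriage is at about (382,215), with the gauge at (387,238) and the knob at (378,197). Next I'll measure them.

```bash
python3 - <<'E'
from h import *
for n in("top","scene"):
    f=grab(n)
    big=cv2.resize(f["pixels"],None,fx=4,fy=4,interpolation=cv2.INTER_CUBIC)
    if n=="top":
        cv2.imwrite("pics/top_rail.png",big[620:980,700:1240]); cv2.imwrite("pics/top_car.png",cv2.resize(big[720:1040,1400:1700],None,fx=1.8,fy=1.8))
    for t in("carriage","rail","gauge","knob","pin","gib","carriage_grip"):
        for o in viewer.outline_of(t,f)[:2]:
            m=o["mask"]; ys,xs=np.nonzero(m)
            r=cv2.minAreaRect(np.c_[xs,ys].astype(np.float32))
            print(n,t,round(o["score"],2),np.round(o["bbox"],1),"cent",xs.mean().round(1),ys.mean().round(1),m.sum(),"box",np.round(cv2.boxPoints(r),1).tolist())
E
```

```text
top carriage 0.67 [361.6 188.  396.  248. ] cent 381.7 219.4 1276 box [[364.29998779296875, 190.39999389648438], [394.8999938964844, 189.39999389648438], [396.79998779296875, 246.6999969482422], [366.29998779296875, 247.8000030517578]]
top rail 0.92 [ 91.6 130.  295.8 234.3] cent 182.9 184.6 11481 box [[89.0, 213.8000030517578], [96.80000305175781, 125.5], [300.0, 143.39999389648438], [292.20001220703125, 231.8000030517578]]
top gauge 0.61 [366.4 189.3 400.2 248.7] cent 381.3 219.7 1341 box [[364.3999938964844, 189.39999389648438], [395.5, 188.39999389648438], [397.3999938964844, 246.6999969482422], [366.20001220703125, 247.6999969482422]]
top knob 0.47 [373.4 190.  386.8 204.6] cent 379.8 196.4 94 box [[372.20001220703125, 193.1999969482422], [377.79998779296875, 188.5], [387.0, 199.5], [381.29998779296875, 204.1999969482422]]
top gib 0.19 [311.1 119.9 342.7 161.6] cent 325.5 140.5 894 box [[306.8999938964844, 156.3000030517578], [320.1000061035156, 116.69999694824219], [343.79998779296875, 124.5999984741211], [330.6000061035156, 164.1999969482422]]
top carriage_grip 0.73 [365.1 190
[... 485 characters left out ...]
209.0 9016 box [[250.5, 194.0], [457.5, 153.60000610351562], [469.79998779296875, 216.8000030517578], [262.8999938964844, 257.20001220703125]]
scene gauge 0.93 [138.8 232.2 188.  281.7] cent 162.8 257.7 1571 box [[133.89999389648438, 239.8000030517578], [167.10000610351562, 223.8000030517578], [191.3000030517578, 274.0], [158.0, 290.1000061035156]]
scene knob 0.62 [164.1 256.6 181.8 269.6] cent 172.8 263.3 195 box [[164.0, 256.0], [181.0, 256.0], [181.0, 270.0], [164.0, 270.0]]
scene carriage_grip 0.62 [139.8 234.  184.3 281.7] cent 162.4 257.5 1577 box [[135.0, 238.89999389648438], [171.3000030517578, 225.60000610351562], [189.60000610351562, 275.5], [153.3000030517578, 288.79998779296875]]
```

```bash
ls pics
```

```text
scene0.png
top0.png
top_car.png
top_rail.png
wrist0.png
```

View pics/top_rail.png

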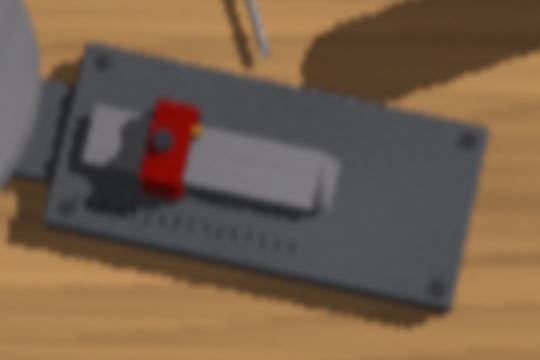

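View pics/top_car.png

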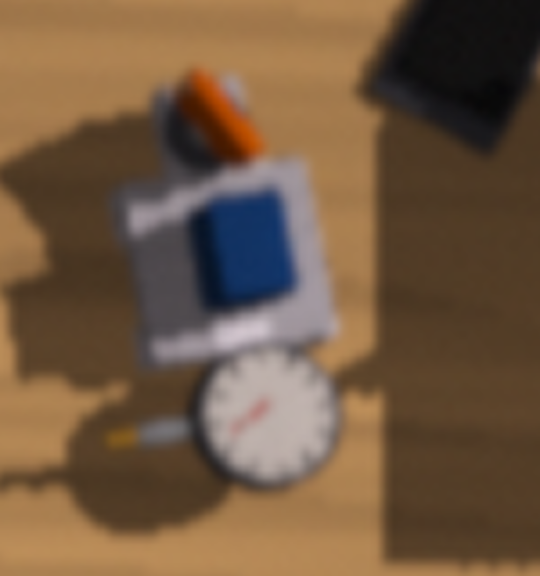

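```bash
python3 - <<'E'
from h import *
from scipy.optimize import least_squares
f=grab("top")
def fit(loc,uv,z0,x0):
    loc=np.array(loc,float); uv=np.array(uv)
    def res(p):
        c,s=np.cos(p[2]),np.sin(p[2]); W=np.c_[p[0]+c*loc[:,0]-s*loc[:,1],p[1]+s*loc[:,0]+c*loc[:,1],loc[:,2]+z0]
        return (proj(f,W)-uv).ravel()
    r=least_squares(res,x0); print(np.round(r.x,4),np.degrees(r.x[2]).round(2),np.round(r.fun.reshape(-1,2),1).tolist()); return r.x
def z(U,s,o): return (np.array(U,float)+.5)/s-.5+np.array(o)
# corners: topleft=(+x,+y 190) , topright=(+x,-95), botright=(-x,-95), botleft
rl=fit([[.065,.19,0],[.065,-.095,0],[-.065,-.095,0],[-.065,.19,0]],z([[88,45],[488,128],[448,310],[47,225]],4,(175,155)),.03,[.5,.1,0])
# stop front, top edge z=40: and tip
cr=fit([[.035,.036,.028],[.035,-.036,.028],[-.035,-.036,.028],[-.062,0,.046]],z([[118,187],[300,158],[338,328],[267,415]],7.2,(350,180)),0,[.5,-.2,0])
def w(p,l): c,s=np.cos(p[2]),np.sin(p[2]); return np.array([p[0]+c*l[0]-s*l[1],p[1]+s*l[0]+c*l[1]])
print("grip",w(cr,[0,0]),"knob",w(cr,[.05,0]),"landing",w(rl,[0,-.047]),"railtip",w(rl,[0,0]),"disc",w(rl,[0,.325]))
for p in ([185,190],[200,110]): 
    q=onz(f,z(p,4,(175,155)),.03+.04)[:2]; d=q-rl[:2]; c,s=np.cos(rl[2]),np.sin(rl[2]); print("stop front rail coords",c*d[0]+s*d[1],-s*d[0]+c*d[1])
E
```

```text
[ 0.5836  0.0403 -0.1832] -10.5 [[-0.5, -0.5], [0.8, -0.1], [1.2, 0.4], [-1.4, 0.1]]
[ 0.5557 -0.296   0.191 ] 10.94 [[-0.2, -0.2], [-0.0, -0.4], [-0.1, 0.8], [0.4, -0.1]]
grip [ 0.55572929 -0.29598825] knob [ 0.60482015 -0.28649685] landing [ 0.57505164 -0.00589595] railtip [0.58361599 0.04031717] disc [0.64283753 0.35987594]
stop front rail coords -0.027257785035995206 0.09510606397894317
stop front rail coords 0.027521695433582887 0.09744905612667895
```

```bash
cat >> h.py <<'E'
def delta(xyz,yawdeg,roll=np.pi,pitch=0.):
    """tool-frame shift mm and rotvec deg to reach world target (from measured pose)"""
    s=bot.observe(); M=R.from_euler('xyz',s["tool_rot"])
    d=M.inv().apply(np.array(xyz)-s["position"])*1000
    T=R.from_euler('xyz',[roll,pitch,np.radians(yawdeg)]); rv=np.degrees((M.inv()*T).as_rotvec())
    print("t",s["clock"],"pos",np.round(s["position"],4),"rot",np.round(np.degrees(s["tool_rot"]),2),"F",np.round(s["force"],1),"w",round(s["grip_width"],4))
    print("delta t",np.round(d,1),"r",np.round(rv,2)); return d,rv
E
python3 - <<'E'
from h import *
f=grab("top")
for t,z in(("spray",.17),("grease",.075),("wrench",.005),("driver",.02),("socket",.038),("pad",.016),("dish",.03)):
    for o in viewer.outline_of(t,f)[:1]:
        ys,xs=np.nonzero(o["mask"]); print(t,round(o["score"],2),np.round(onz(f,(xs.mean(),ys.mean()),z*.7)[:2],3))
delta([.55,.25,.26],83)
delta([.556,-.296,.26],10.9)
E
```

```text
spray 0.91 [ 0.735 -0.132]
grease 0.77 [ 0.744 -0.268]
wrench 0.68 [ 0.377 -0.017]
driver 0.7 [0.814 0.134]
socket 0.45 [ 0.384 -0.144]
pad 0.69 [0.63  0.251]
t 1.4 pos [0.2639 0.5666 0.2313] rot [-180.      0.    155.03] F [-0.1 -0.4  0.3] w 0.0856
delta t [-393.  -166.2  -28.7] r [ 0.    0.   72.03]
t 1.4 pos [0.2639 0.5666 0.2313] rot [-180.      0.    155.03] F [-0.1 -0.4  0.3] w 0.0856
delta t [-629.  -658.6  -28.7] r [  0.     0.   144.13]
```

```bash
python3 -m creep '[{"tz":-29,"tx":-45,"ty":-20,"rz":8},{"tz":-29,"tx":-390,"ty":-166,"rz":72},{"tz":-29,"tx":-390,"ty":-166,"rz":72},{"tz":-29,"tx":-390,"ty":-166,"rz":72},{"tz":-29,"tx":-390,"ty":-166,"rz":72},{"tz":-29,"tx":-390,"ty":-166,"rz":72},{"tz":-29,"tx":-390,"ty":-166,"rz":72},{"tz":-29,"tx":-390,"ty":-166,"rz":72}]'; python3 - <<'E'
from h import *
print(bot.observe()["qpos"])
delta([.556,-.296,.26],10.9)
E
```

```text
[-1.20521173  0.52138379 -0.03629215  1.59947982  0.02120103  1.02111552
 -0.11281105]
t 1.4 pos [0.2639 0.5666 0.2313] rot [-180.      0.    155.03] F [-0.1 -0.4  0.3] w 0.0856
delta t [-629.  -658.6  -28.7] r [  0.     0.   144.13]schema error: expected keys rx, ry, rz, tx, ty, tz, hand
```

```bash
python3 -m creep '[{"rx":0,"ry":0,"rz":8,"tx":-45,"ty":-20,"tz":-29,"hand":-1},{"rx":0,"ry":0,"rz":72,"tx":-390,"ty":-166,"tz":-29,"hand":-1},{"rx":0,"ry":0,"rz":72,"tx":-390,"ty":-166,"tz":-29,"hand":-1},{"rx":0,"ry":0,"rz":72,"tx":-390,"ty":-166,"tz":-29,"hand":-1},{"rx":0,"ry":0,"rz":72,"tx":-390,"ty":-166,"tz":-29,"hand":-1},{"rx":0,"ry":0,"rz":72,"tx":-390,"ty":-166,"tz":-29,"hand":-1},{"rx":0,"ry":0,"rz":72,"tx":-390,"ty":-166,"tz":-29,"hand":-1},{"rx":0,"ry":0,"rz":72,"tx":-390,"ty":-166,"tz":-29,"hand":-1}]'; python3 - <<'E'
from h import *
print(bot.observe()["qpos"])
delta([.556,-.296,.26],10.9)
E
```

```text
clock: 2.2
position: [0.5278, 0.2727, 0.2603]
tool_rot: [3.141, -0.0, 1.51]
force: [-0.3, -0.2, -0.4]
grip_width: 0.0854
[-0.80222851  0.4600183   0.32227131  1.66550213 -0.16373846  1.04206174
 -0.48893441]
t 2.2 pos [0.5278 0.2727 0.2603] rot [ 1.7998e+02 -2.0000e-02  8.6530e+01] F [-0.3 -0.2 -0.4] w 0.0854
delta t [-5.66e+02  6.26e+01  1.00e-01] r [ 0.000e+00 -4.000e-02  7.563e+01]
```

```bash
python3 - <<'E'
from h import *
delta([.56,.03,.2],-10.5+40)
E
```

```text
t 2.2 pos [0.5278 0.2727 0.2603] rot [ 1.7998e+02 -2.0000e-02  8.6530e+01] F [-0.3 -0.2 -0.4] w 0.0854
delta t [-240.3   46.8   60.3] r [ 1.000e-02 -3.000e-02  5.703e+01]
```

```bash
python3 -m creep '[{"rx":0,"ry":0,"rz":57,"tx":-240,"ty":47,"tz":60,"hand":-1},{"rx":0,"ry":0,"rz":57,"tx":-240,"ty":47,"tz":60,"hand":-1},{"rx":0,"ry":0,"rz":57,"tx":-240,"ty":47,"tz":60,"hand":-1},{"rx":0,"ry":0,"rz":57,"tx":-240,"ty":47,"tz":60,"hand":-1},{"rx":0,"ry":0,"rz":57,"tx":-240,"ty":47,"tz":60,"hand":-1},{"rx":0,"ry":0,"rz":57,"tx":-240,"ty":47,"tz":60,"hand":-1},{"rx":0,"ry":0,"rz":57,"tx":-240,"ty":47,"tz":60,"hand":-1},{"rx":0,"ry":0,"rz":57,"tx":-240,"ty":47,"tz":60,"hand":-1}]'; python3 - <<'E'
from h import *
f=grab("wrist","w1.png"); np.save("w1.npy",f,allow_pickle=True)
print(bot.observe()["qd"].round(3))
delta([.556,-.296,.2],10.9)
E
```

```text
clock: 3.0
position: [0.5605, 0.0319, 0.1999]
tool_rot: [3.141, 0.0, 0.519]
force: [1.1, 0.4, 0.5]
grip_width: 0.0852
[ 0.004 -0.007 -0.014  0.001  0.007 -0.002  0.033]
t 3.05 pos [0.5605 0.0323 0.1999] rot [1.7999e+02 1.0000e-02 3.0010e+01] F [0.  0.6 0.2] w 0.0853
delta t [-168.1  282.    -0. ] r [1.000e-02 1.000e-02 1.911e+01]
```

View pics/w1.png

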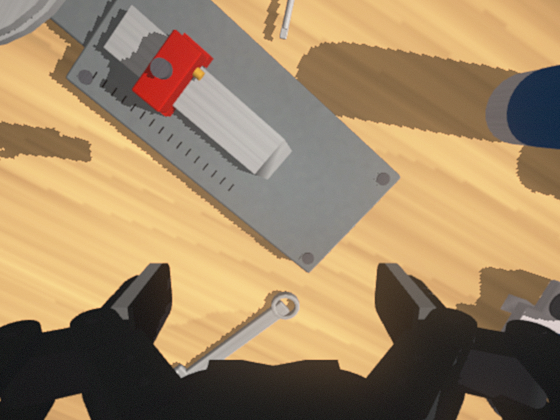

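```bash
python3 - <<'E'
from h import *
im=cv2.imread("pics/w1.png")
cv2.imwrite("pics/w1z.png",cv2.resize(im[20:200,80:320],None,fx=3.2,fy=3.2,interpolation=cv2.INTER_CUBIC))
E
```

```text
(no output)
```

View pics/w1z.png

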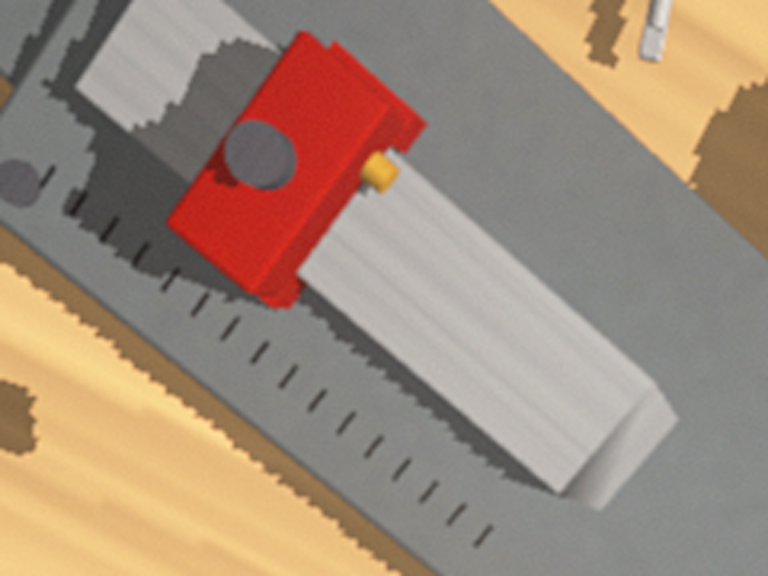

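```bash
python3 - <<'E'
from h import *
from scipy.optimize import least_squares
f=np.load("w1.npy",allow_pickle=True).item()
Z=lambda u,v:((u+.5)/3.2-.5+80,(v+.5)/3.2-.5+20)
pts=[((.020,.012,.014),Z(655,382)),((-.020,.012,.014),Z(560,493)),((.017,0,.012),Z(677,419)),((-.017,0,.012),Z(600,508)),
((.065,-.095,0),(400,178)),((-.065,-.095,0),(309,272)),((-.065,.19,0),(67,77)),((-.02,None,.014),Z(298,272)),((.02,None,.014),Z(392,156))]
uv=np.array([p[1] for p in pts])
def res(p,full=False):
    L=np.array([[a,p[3] if b is None else b,c] for (a,b,c),_ in pts]); c,s=np.cos(p[2]),np.sin(p[2])
    W=np.c_[p[0]+c*L[:,0]-s*L[:,1],p[1]+s*L[:,0]+c*L[:,1],L[:,2]+.03]
    return (proj(f,W)-uv).ravel()
for loss in("linear","soft_l1"):
    r=least_squares(res,[.5836,.0403,-.183,.096],loss=loss); print(np.round(r.x,4),np.degrees(r.x[2]).round(2)); print(np.round(r.fun.reshape(-1,2),1).tolist() if loss=="linear" else "")
E
```

```text
[ 0.5874  0.0408 -0.1901  0.1005] -10.89
[[0.0, -0.3], [-0.2, 0.2], [1.1, -0.1], [-0.1, 1.3], [2.9, -0.7], [-0.5, 3.0], [-4.3, -0.4], [0.7, 0.8], [0.4, -2.0]]
[ 0.5873  0.0409 -0.1894  0.1007] -10.85
```

```bash
python3 - <<'E'
from h import *
from scipy.optimize import least_squares
f=np.load("w1.npy",allow_pickle=True).item()
Z=lambda u,v:((u+.5)/3.2-.5+80,(v+.5)/3.2-.5+20)
pts=[((.020,.012,.014),Z(655,382)),((-.020,.012,.014),Z(560,493)),((.017,0,.012),Z(677,419)),((-.017,0,.012),Z(600,508)),
((.065,-.095,0),(400,178)),((-.065,-.095,0),(309,272)),((-.065,.19,0),(67,77)),((-.02,None,.014),Z(298,272)),((.02,None,.014),Z(392,156))]
uv=np.array([p[1] for p in pts])
def mk(kind,sel):
  def res(p):
    L=np.array([[a,p[3] if b is None else b,c] for (a,b,c),_ in pts]); c,s=np.cos(p[2]),np.sin(p[2])
    W=np.c_[p[0]+c*L[:,0]-s*L[:,1],p[1]+s*L[:,0]+c*L[:,1],L[:,2]+.03+(p[4] if kind=="z" else 0)]
    q=proj(f,W)
    if kind=="k":
        K,_,_=cam(f); n=(q-K[:2,2])/K[0,0]; r2=(n**2).sum(1,keepdims=True); q=K[:2,2]+K[0,0]*n*(1+p[4]*r2)
    return (q-uv)[sel].ravel()
  return res
al=np.arange(9)
for kind,sel in(("z",al),("k",al),("",[0,1,2,3,7,8])):
    r=least_squares(mk(kind,sel),[.5836,.0403,-.183,.096,0]); print(kind,np.round(r.x,4),np.degrees(r.x[2]).round(2),np.round(r.fun.reshape(-1,2),1).tolist())
E
```

```text
z [ 0.5868  0.0407 -0.1912  0.1022 -0.0063] -10.96 [[-0.4, 0.1], [-0.0, -0.2], [0.6, -0.0], [-0.2, 0.8], [0.1, -1.0], [-1.5, 0.8], [-0.0, 1.0], [1.0, 0.3], [0.2, -1.6]]
k [ 0.5876  0.0415 -0.1931  0.1007 -0.0397] -11.06 [[-0.5, -0.7], [-0.7, -0.4], [0.6, -0.6], [-0.6, 0.8], [1.5, -0.7], [-1.4, 2.5], [-0.2, 1.2], [0.7, 0.4], [0.5, -1.8]]
 [ 0.5874  0.0411 -0.1863  0.1002  0.    ] -10.67 [[-0.4, -0.5], [-0.4, 0.1], [0.8, -0.3], [-0.3, 1.2], [0.4, 1.2], [0.0, -1.6]]
```

```bash
python3 -m creep '[{"rx":0,"ry":0,"rz":8,"tx":-22,"ty":40,"tz":0,"hand":-1},{"rx":0,"ry":0,"rz":19,"tx":-168,"ty":282,"tz":0,"hand":-1},{"rx":0,"ry":0,"rz":19,"tx":-168,"ty":282,"tz":0,"hand":-1},{"rx":0,"ry":0,"rz":19,"tx":-168,"ty":282,"tz":0,"hand":-1},{"rx":0,"ry":0,"rz":19,"tx":-168,"ty":282,"tz":0,"hand":-1},{"rx":0,"ry":0,"rz":19,"tx":-168,"ty":282,"tz":0,"hand":-1},{"rx":0,"ry":0,"rz":19,"tx":-168,"ty":282,"tz":0,"hand":-1},{"rx":0,"ry":0,"rz":19,"tx":-168,"ty":282,"tz":0,"hand":-1}]'; python3 - <<'E'
from h import *
f=grab("wrist","w2.png"); np.save("w2.npy",f,allow_pickle=True)
print(bot.observe()["qd"].round(3))
delta([.556,-.296,.1],10.9)
E
```

```text
clock: 3.85
position: [0.5538, -0.3011, 0.2003]
tool_rot: [3.139, 0.001, 0.188]
force: [-1.6, 1.0, 0.6]
grip_width: 0.0852
[-0.055 -0.01  -0.022  0.021 -0.006 -0.002 -0.024]
t 3.9 pos [ 0.5545 -0.2983  0.2   ] rot [1.7997e+02 2.0000e-02 1.0880e+01] F [ 0.5  1.5 -0.7] w 0.0857
delta t [  1.9  -2.  100. ] r [ 0.03  0.02 -0.02]
```

View pics/w2.png

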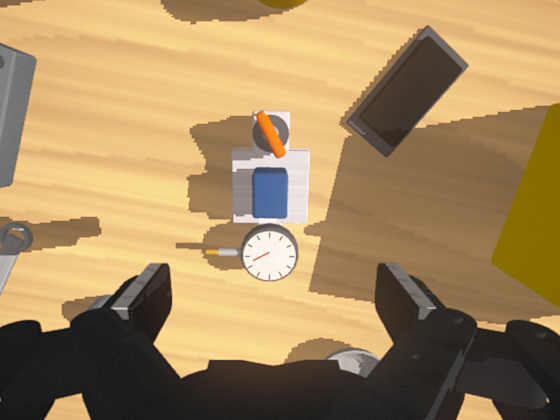

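```bash
python3 - <<'E'
from h import *
im=cv2.imread("pics/w2.png")
cv2.imwrite("pics/w2z.png",cv2.resize(im[100:290,170:330],None,fx=3.1,fy=3.1,interpolation=cv2.INTER_CUBIC))
E
```

```text
(no output)
```

View pics/w2z.png

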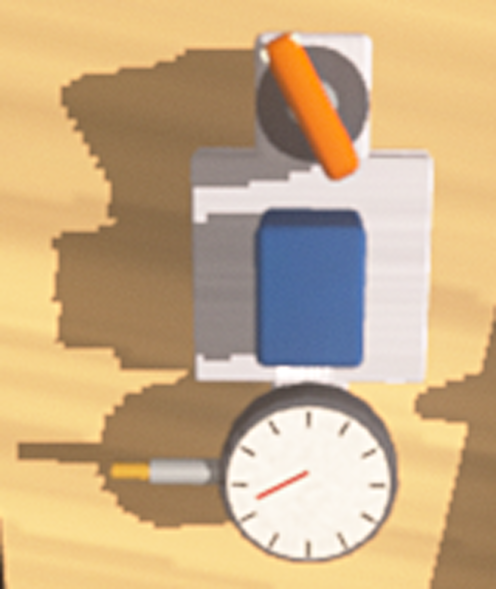

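```bash
python3 - <<'E'
from h import *
from scipy.optimize import least_squares
f=np.load("w2.npy",allow_pickle=True).item(); f["_state"]=dict(f["_state"])
print(f["_state"]["position"],f["_state"]["tool_rot"])
Z=lambda u,v:((u+.5)/3.1-.5+170,(v+.5)/3.1-.5+100)
pts=[((.035,.036,.028),Z(192,150)),((.035,-.036,.028),Z(434,152)),((-.035,-.036,.028),Z(428,382)),((-.035,.036,.028),Z(197,381)),((-.062,0,.046),Z(308,482)),
((.02,.015,.066),Z(260,222)),((.02,-.015,.066),Z(364,222)),((-.02,-.015,.066),Z(362,365)),((-.02,.015,.066),Z(260,365)),((.05,0,.064),Z(315,107))]
uv=np.array([p[1] for p in pts]);L=np.array([p[0] for p in pts])
def mk(kind):
  def res(p):
    c,s=np.cos(p[2]),np.sin(p[2])
    W=np.c_[p[0]+c*L[:,0]-s*L[:,1],p[1]+s*L[:,0]+c*L[:,1],L[:,2]+(p[3] if kind=="z" else 0)]
    return (proj(f,W)-uv).ravel()
  return res
for k in("","z"):
    r=least_squares(mk(k),[.5557,-.296,.19,0]); print(k,np.round(r.x,4),np.degrees(r.x[2]).round(2),np.round(r.fun.reshape(-1,2),1).tolist())
E
```

```text
[ 0.55380051 -0.3010933   0.20025453] [3.13936626e+00 5.24381467e-04 1.87935216e-01]
 [ 0.5592 -0.2978  0.1775  0.    ] 10.17 [[-0.3, 0.2], [0.5, 0.5], [-0.4, -0.3], [-0.4, -0.8], [0.7, 0.2], [-1.5, -0.4], [1.7, 0.0], [1.3, 1.0], [-1.2, 0.6], [-0.5, -0.9]]
z [ 0.5586 -0.2978  0.1775 -0.0027] 10.17 [[0.1, 0.6], [0.2, 0.8], [-0.7, -0.6], [-0.1, -1.1], [0.7, -0.4], [-1.3, -0.2], [1.5, 0.2], [1.1, 0.7], [-1.1, 0.3], [-0.5, -0.3]]
```

```bash
python3 - <<'E'
from h import *
delta([.5588,-.2977,.034],10.3)
E
```

```text
t 3.9 pos [ 0.5545 -0.2983  0.2   ] rot [1.7997e+02 2.0000e-02 1.0880e+01] F [ 0.5  1.5 -0.7] w 0.0857
delta t [4.40e+00 1.00e-01 1.66e+02] r [0.03 0.02 0.58]
```

```bash
python3 -m creep '[{"rx":0,"ry":0,"rz":0.6,"tx":3,"ty":0,"tz":40,"hand":-1},{"rx":0,"ry":0,"rz":0.6,"tx":3,"ty":0,"tz":80,"hand":-1},{"rx":0,"ry":0,"rz":0.6,"tx":3,"ty":0,"tz":90,"hand":-1},{"rx":0,"ry":0,"rz":0.6,"tx":3,"ty":0,"tz":90,"hand":-1},{"rx":0,"ry":0,"rz":0.6,"tx":3,"ty":0,"tz":90,"hand":-1}]'; python3 - <<'E'
from h import *
f=grab("wrist","w3.png"); np.save("w3.npy",f,allow_pickle=True)
delta([.5588,-.2977,.034],10.3)
E
```

```text
clock: 4.4
position: [0.5589, -0.2956, 0.1117]
tool_rot: [3.141, -0.001, 0.18]
force: [-0.4, -0.1, 0.3]
grip_width: 0.0855
t 4.45 pos [ 0.5591 -0.2958  0.1119] rot [ 1.7993e+02 -1.1000e-01  1.0320e+01] F [ 0.  -0.6  0.7] w 0.0853
delta t [-0.8  1.7 77.9] r [ 0.07 -0.11  0.02]
```

View pics/w3.png

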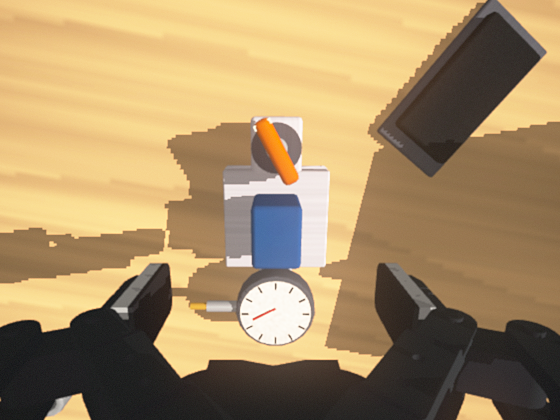

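```bash
python3 -m creep '[{"rx":0,"ry":0,"rz":0,"tx":-0.8,"ty":1.7,"tz":35,"hand":-1},{"rx":0,"ry":0,"rz":0,"tx":-0.8,"ty":1.7,"tz":65,"hand":-1},{"rx":0,"ry":0,"rz":0,"tx":-0.8,"ty":1.7,"tz":78,"hand":-1},{"rx":0,"ry":0,"rz":0,"tx":-0.8,"ty":1.7,"tz":78,"hand":-1},{"rx":0,"ry":0,"rz":0,"tx":-0.8,"ty":1.7,"tz":78,"hand":0},{"rx":0,"ry":0,"rz":0,"tx":-0.8,"ty":1.7,"tz":78,"hand":0},{"rx":0,"ry":0,"rz":0,"tx":-0.8,"ty":1.7,"tz":78,"hand":0},{"rx":0,"ry":0,"rz":0,"tx":-0.8,"ty":1.7,"tz":78,"hand":0}]' 40
```

```text
clock: 5.25
position: [0.5581, -0.2975, 0.0328]
tool_rot: [3.141, -0.001, 0.179]
force: [-0.7, 0.4, -0.3]
grip_width: 0.0428
```

```bash
python3 -m creep '[{"rx":0,"ry":0,"rz":0,"tx":0,"ty":0,"tz":0,"hand":0.3},{"rx":0,"ry":0,"rz":0,"tx":0,"ty":0,"tz":0,"hand":1},{"rx":0,"ry":0,"rz":0,"tx":0,"ty":0,"tz":0,"hand":1},{"rx":0,"ry":0,"rz":0,"tx":0,"ty":0,"tz":0,"hand":1},{"rx":0,"ry":0,"rz":0,"tx":0,"ty":0,"tz":0,"hand":1},{"rx":0,"ry":0,"rz":0,"tx":0,"ty":0,"tz":0,"hand":1}]' 40
```

```text
clock: 5.85
position: [0.5579, -0.2974, 0.0325]
tool_rot: [3.142, -0.0, 0.179]
force: [-1.2, 1.7, 6.8]
grip_width: 0.0299
```

```bash
python3 -m creep '[{"rx":0,"ry":0,"rz":0,"tx":0,"ty":0,"tz":-10,"hand":1},{"rx":0,"ry":0,"rz":0,"tx":0,"ty":0,"tz":-40,"hand":1},{"rx":0,"ry":0,"rz":0,"tx":0,"ty":0,"tz":-70,"hand":1},{"rx":0,"ry":0,"rz":0,"tx":0,"ty":0,"tz":-80,"hand":1},{"rx":0,"ry":0,"rz":0,"tx":0,"ty":0,"tz":-80,"hand":1},{"rx":0,"ry":0,"rz":0,"tx":0,"ty":0,"tz":-80,"hand":1}]'; python3 - <<'E'
from h import *
f=grab("wrist","w4.png"); np.save("w4.npy",f,allow_pickle=True)
g=grab("scene","s4.png")
im=cv2.resize(g["pixels"][200:320,100:260],None,fx=4,fy=4,interpolation=cv2.INTER_CUBIC); cv2.imwrite("pics/s4z.png",im)
print(f["_state"]["position"],f["_state"]["force"],f["_state"]["moment"])
c,s=np.cos(np.radians(-10.8)),np.sin(np.radians(-10.8))
y=-.057; delta([.5872-s*y,.041+c*y,.105],-10.8)
E
```

```text
clock: 6.45
position: [0.5574, -0.2968, 0.111]
tool_rot: [-3.141, 0.001, 0.18]
force: [0.5, 1.6, -4.7]
grip_width: 0.0298
[ 0.55737067 -0.29681261  0.11102566] [ 0.54769189  1.55313611 -4.71017286] [-0.03072667  0.04638471  0.01724308]
t 6.55 pos [ 0.5571 -0.2969  0.1106] rot [-1.7994e+02  9.0000e-02  1.0270e+01] F [-0.2 -0.3 -4.9] w 0.0293
delta t [  69.4 -274.     5.8] r [-0.04  0.11 21.07]
```

View pics/w4.png

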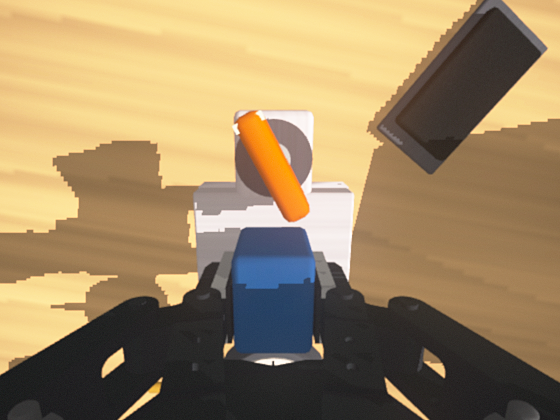

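View pics/s4z.png

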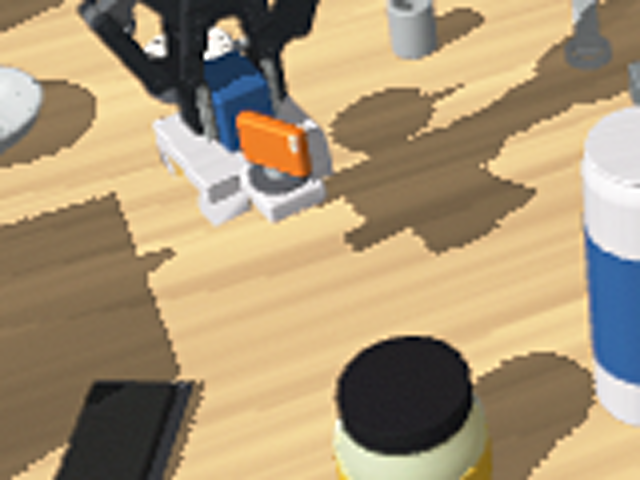

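```bash
python3 -m creep '[{"rx":0,"ry":0,"rz":1,"tx":3,"ty":-15,"tz":2,"hand":1},{"rx":0,"ry":0,"rz":4,"tx":14,"ty":-50,"tz":5,"hand":1},{"rx":0,"ry":0,"rz":7,"tx":24,"ty":-95,"tz":5,"hand":1},{"rx":0,"ry":0,"rz":11,"tx":35,"ty":-140,"tz":5,"hand":1},{"rx":0,"ry":0,"rz":15,"tx":47,"ty":-185,"tz":5,"hand":1},{"rx":0,"ry":0,"rz":18,"tx":58,"ty":-230,"tz":5,"hand":1},{"rx":0,"ry":0,"rz":20,"tx":66,"ty":-262,"tz":5,"hand":1},{"rx":0,"ry":0,"rz":21,"tx":69,"ty":-274,"tz":5,"hand":1}]'; python3 -m creep '[{"rx":0,"ry":0,"rz":0,"tx":0,"ty":0,"tz":0,"hand":1},{"rx":0,"ry":0,"rz":0,"tx":0,"ty":0,"tz":0,"hand":1},{"rx":0,"ry":0,"rz":0,"tx":0,"ty":0,"tz":0,"hand":1}]'; python3 - <<'E'
from h import *
f=grab("wrist","w5.png"); np.save("w5.npy",f,allow_pickle=True)
g=grab("scene","s5.png")
im=cv2.resize(g["pixels"][140:300,200:420],None,fx=3.5,fy=3.5,interpolation=cv2.INTER_CUBIC); cv2.imwrite("pics/s5z.png",im)
c,s=np.cos(np.radians(-10.8)),np.sin(np.radians(-10.8))
y=-.057; delta([.5872-s*y,.041+c*y,.105],-10.8)
E
```

```text
clock: 7.35
position: [0.5764, -0.0111, 0.1056]
tool_rot: [-3.141, 0.002, -0.184]
force: [0.1, -1.3, -4.3]
grip_width: 0.0294
clock: 7.65
position: [0.5765, -0.0168, 0.1067]
tool_rot: [3.141, 0.0, -0.189]
force: [-0.2, -0.9, -4.6]
grip_width: 0.0293
t 7.75 pos [ 0.5766 -0.0167  0.1069] rot [ 1.7998e+02  1.0000e-02 -1.0820e+01] F [-0.8  0.6 -3.7] w 0.0294
delta t [-0.4 -1.6  1.9] r [ 0.02  0.01 -0.02]
```

View pics/w5.png

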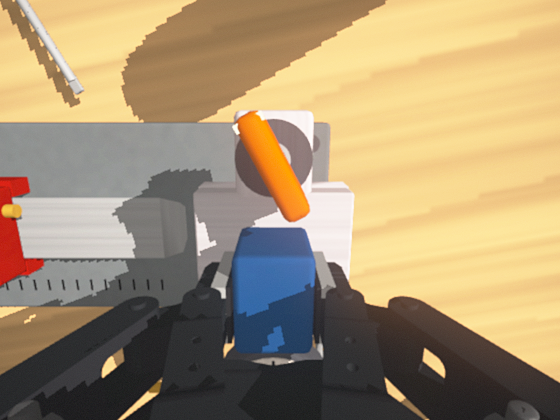

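View pics/s5z.png

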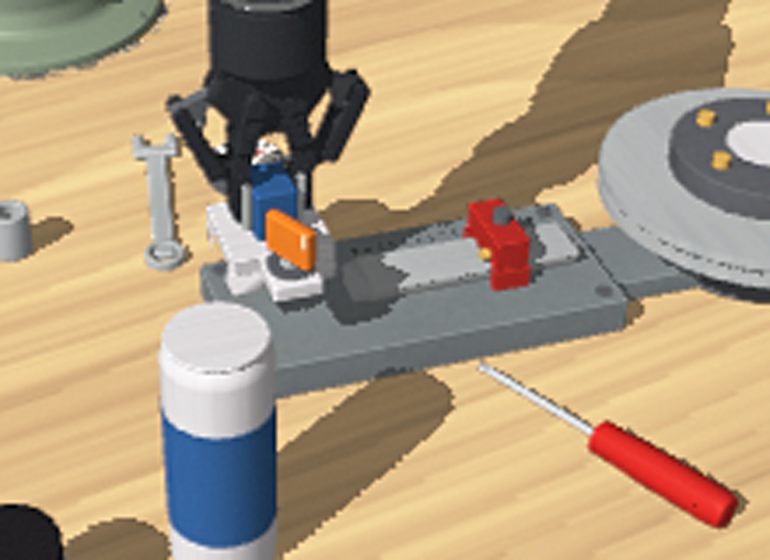

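```bash
python3 - <<'E'
from h import *
im=cv2.imread("pics/w5.png")
a=cv2.resize(im[110:310,0:240],None,fx=3.2,fy=2.8,interpolation=cv2.INTER_CUBIC); cv2.imwrite("pics/w5a.png",a)
g=cv2.cvtColor(im,cv2.COLOR_BGR2GRAY).astype(float)
for c in(30,50,70,90,110,130,190,200,220,330,345): 
    col=g[:,c-2:c+3].mean(1); d=np.diff(col); i=[k for k in range(100,310) if abs(d[k])>8]; print(c,[(k,int(d[k])) for k in i])
E
```

```text
30 [(120, -11), (121, -42), (122, -27), (123, 11), (192, 11), (196, 21), (197, 31), (198, 9), (256, -28), (257, -66), (258, -38), (271, 9), (272, 14), (273, 22), (274, 10), (277, 9), (304, -15), (306, 10)]
50 [(120, -9), (121, -41), (122, -31), (123, 13), (196, 21), (197, 32), (198, 11), (256, -24), (257, -60), (258, -32), (259, 25), (260, 26), (261, 8), (278, -9), (279, -18), (289, 20), (290, 14), (299, -12), (300, -29), (301, -20), (305, 22), (306, 29), (307, 8)]
70 [(104, 8), (106, 35), (107, 20), (120, -9), (121, -42), (122, -33), (123, 12), (196, 23), (197, 32), (198, 9), (256, -24), (257, -60), (258, -41), (259, 17), (260, 33), (261, 18), (300, -11), (301, -33), (302, -22), (305, 24), (306, 29), (307, 10)]
90 [(120, -10), (121, -43), (122, -33), (123, 12), (196, 23), (197, 31), (198, 12), (256, -24), (257, -60), (258, -42), (260, 25), (261, 30), (262, 12), (278, -17), (279, -24), (288, 10), (289, 16), (293, -21), (294, -29), (295, -8), (305, 22), (306, 26)]
110 [(120, -12), (121, -41), (122, -30), (123, 12), (196, 23), (197, 32), (198, 9), (212, -12), (256, -26), (257, -62), (2
[... 751 characters left out ...]
, -16), (279, -9), (280, -12)]
220 [(107, 28), (108, 41), (109, 18), (120, -9), (121, -40), (122, -24), (123, 12), (181, -8), (187, -10), (260, -9), (261, -22), (262, -8), (271, 16), (272, 20), (273, 13), (286, 21), (287, 29), (289, -24), (290, -30), (291, -23), (292, -15), (297, -23), (298, -27)]
330 [(181, 16), (182, 10), (186, -10), (187, -28), (188, -9), (191, 21), (192, 19), (260, -15), (261, -91), (262, -61), (267, 8), (268, 10), (271, 12), (275, 8), (284, -11), (285, -22), (286, -14), (287, -11), (288, -26), (289, -16)]
345 [(184, 9), (187, -24), (188, -14), (191, 20), (192, 20), (271, -11), (272, -13), (273, -24), (274, -17), (275, -11), (276, -8), (277, -19), (278, -23), (279, -12)]
```

View pics/w5a.png

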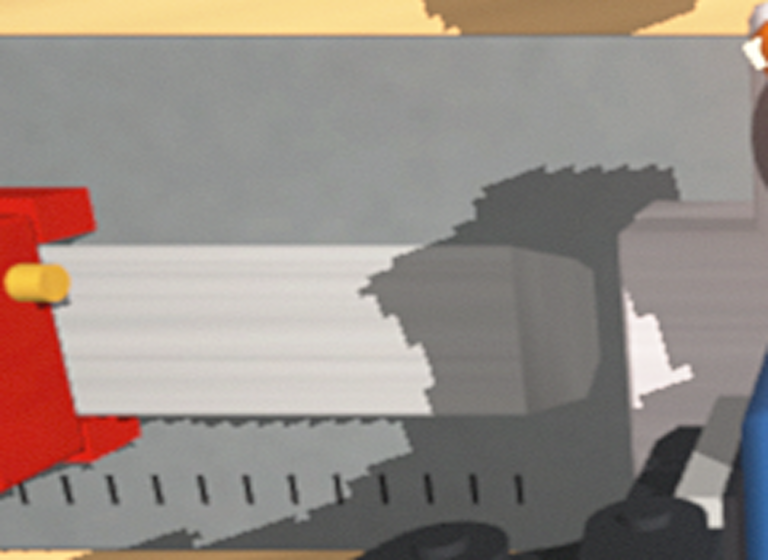

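```bash
cat > ov.py <<'E'
from h import *
def box(x0,x1,y0,y1,z0,z1):
    P=np.array([[x,y,z] for x in(x0,x1) for y in(y0,y1) for z in(z0,z1)]); E=[(i,j) for i in range(8) for j in range(i+1,8) if bin(i^j).count("1")==1]; return P,E
def circ(cx,cy,r,z):
    a=np.linspace(0,2*np.pi,37); P=np.c_[cx+r*np.cos(a),cy+r*np.sin(a),z+0*a]; return P,[(i,i+1) for i in range(36)]
def draw(im,f,pose,parts,sc,off,col):
    x,y,z,yaw=pose; M=R.from_euler('z',yaw).as_matrix()
    for P,E in parts:
        q=(proj(f,P@M.T+[x,y,z])-off+.5)*sc-.5
        for i,j in E: cv2.line(im,tuple(int(round(v*8)) for v in q[i]),tuple(int(round(v*8)) for v in q[j]),col,1,cv2.LINE_AA,3)
CAR=[box(-.035,.035,-.036,.036,0,.028),box(-.02,.02,-.015,.015,.028,.066),circ(-.062,0,.028,.046),]
E
python3 - <<'E'
from ov import *
f=np.load("w3.npy",allow_pickle=True).item()
off=np.array([200,100]);sc=3.5
im=cv2.resize(f["pixels"][100:260+10,200:400-40],None,fx=sc,fy=sc,interpolation=cv2.INTER_CUBIC)
draw(im,f,(.5588,-.2977,0,np.radians(10.3)),CAR,sc,off,(0,255,0))
cv2.imwrite("pics/w3o.png",im)
f=np.load("w5.npy",allow_pickle=True).item(); s=f["_state"]; p=s["position"]; yaw=s["tool_rot"][2]
print(p,np.degrees(s["tool_rot"]))
off=np.array([160,100]);sc=4
im=cv2.resize(f["pixels"][100:240,160:360],None,fx=sc,fy=sc,interpolation=cv2.INTER_CUBIC)
draw(im,f,(p[0]+.001*np.cos(yaw),p[1],p[2]-.0325,yaw),CAR,sc,off,(0,255,0))
cv2.imwrite("pics/w5o.png",im)
E
```

```text
[ 0.57649328 -0.01679966  0.1067246 ] [ 1.79957514e+02  1.96249588e-02 -1.08008685e+01]
```

View pics/w3o.png

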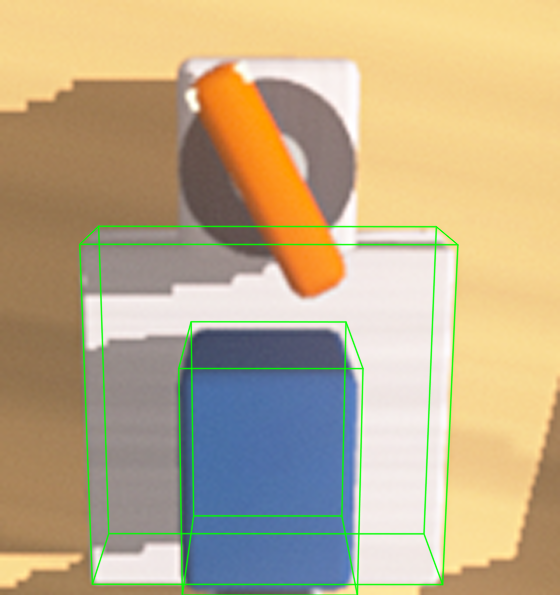

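View pics/w5o.png

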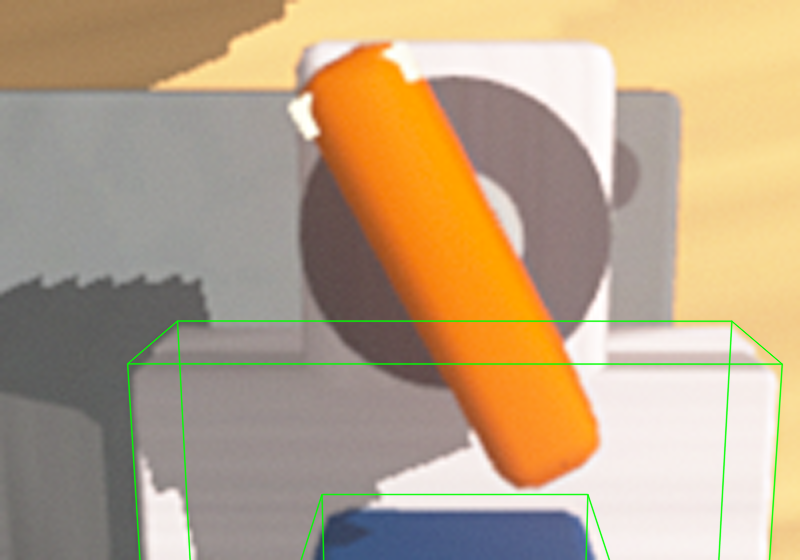

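```bash
python3 - <<'E'
from ov import *
f=np.load("w5.npy",allow_pickle=True).item(); s=f["_state"]; p=s["position"]; M=R.from_euler('xyz',s["tool_rot"])
def tl(u,v,z): return (M.inv().apply(onz(f,(u,v),z)-p)*1000).round(2)
for n,v,z in(("rail+x",197.6,.044),("rail-x",257.6,.044),("plate+x",122.0,.03),("plate-x",306,.03)):
    print(n,tl(30,v,z),tl(130,v,z))
print("tip",tl(2+185,225,.042), "taper start +x", tl(163,197.6,.044))
E
```

```text
rail+x [  19.65 -150.33   62.61] [ 19.68 -88.61  62.65]
rail-x [ -20.16 -157.71   62.61] [-20.14 -92.94  62.66]
plate+x [  64.72 -151.64   76.59] [ 64.76 -89.39  76.64]
plate-x [ -63.51 -175.4    76.62] [ -63.5  -103.34   76.67]
tip [  1.36 -55.09  64.68] taper start +x [ 19.69 -68.23  62.67]
```

```bash
python3 -m creep '[{"rx":0,"ry":0,"rz":0,"tx":-0.6,"ty":0,"tz":15,"hand":1},{"rx":0,"ry":0,"rz":0,"tx":-0.6,"ty":0,"tz":30,"hand":1},{"rx":0,"ry":0,"rz":0,"tx":-0.6,"ty":0,"tz":38,"hand":1},{"rx":0,"ry":0,"rz":0,"tx":-0.6,"ty":0,"tz":41,"hand":1},{"rx":0,"ry":0,"rz":0,"tx":-0.6,"ty":0,"tz":42,"hand":1},{"rx":0,"ry":0,"rz":0,"tx":-0.6,"ty":0,"tz":42,"hand":1}]'; python3 - <<'E'
from h import *
s=bot.observe(); print(s["position"],np.degrees(s["tool_rot"]),s["force"],s["moment"])
E
```

```text
clock: 8.35
position: [0.5763, -0.0154, 0.0651]
tool_rot: [3.142, -0.0, -0.187]
force: [0.3, 0.4, -3.7]
grip_width: 0.0294
[ 0.5762609  -0.01544493  0.06506484] [ 1.79995405e+02 -7.36102779e-03 -1.07392691e+01] [ 0.3370905   0.36739218 -3.66412931] [ 0.02217327 -0.08971138 -0.02155722]
```

```bash
python3 -m creep '[{"rx":0,"ry":0,"rz":0,"tx":0,"ty":0,"tz":1,"hand":1},{"rx":0,"ry":0,"rz":0,"tx":0,"ty":0,"tz":1,"hand":1},{"rx":0,"ry":0,"rz":0,"tx":0,"ty":0,"tz":1,"hand":1}]'; python3 -m creep '[{"rx":0,"ry":0,"rz":0,"tx":0,"ty":0,"tz":1,"hand":1},{"rx":0,"ry":0,"rz":0,"tx":0,"ty":0,"tz":1,"hand":1},{"rx":0,"ry":0,"rz":0,"tx":0,"ty":0,"tz":1,"hand":1}]';python3 -m creep '[{"rx":0,"ry":0,"rz":0,"tx":0,"ty":0,"tz":1,"hand":1},{"rx":0,"ry":0,"rz":0,"tx":0,"ty":0,"tz":1,"hand":1},{"rx":0,"ry":0,"rz":0,"tx":0,"ty":0,"tz":1,"hand":1}]'; python3 - <<'E'
from h import *
s=bot.observe(); print(s["position"],np.degrees(s["tool_rot"]),s["force"],s["moment"])
E
```

```text
clock: 8.65
position: [0.5763, -0.0152, 0.0642]
tool_rot: [-3.141, -0.0, -0.187]
force: [0.1, -0.4, -4.4]
grip_width: 0.0298
clock: 8.95
position: [0.5761, -0.0153, 0.063]
tool_rot: [3.142, 0.0, -0.187]
force: [-0.5, 0.8, -4.0]
grip_width: 0.0296
clock: 9.25
position: [0.5762, -0.0154, 0.0625]
tool_rot: [-3.141, -0.0, -0.187]
force: [-3.8, 0.7, 6.5]
grip_width: 0.0292
[ 0.57623602 -0.01536043  0.06245782] [-1.79976389e+02 -1.21100380e-02 -1.07380115e+01] [-3.80349666  0.69125185  6.45720674] [0.15006819 0.62479529 0.01906621]
```

```bash
python3 -m creep '[{"rx":0,"ry":0,"rz":0,"tx":0,"ty":0,"tz":-0.3,"hand":1},{"rx":0,"ry":0,"rz":0,"tx":0,"ty":0,"tz":-0.3,"hand":1},{"rx":0,"ry":0,"rz":0,"tx":0,"ty":0,"tz":-0.3,"hand":1}]'; python3 - <<'E'
from ov import *
s=bot.observe(); print(s["position"],np.degrees(s["tool_rot"]),s["force"],s["moment"])
f=grab("wrist","w6.png"); np.save("w6.npy",f,allow_pickle=True)
p=s["position"]; M=R.from_euler('xyz',s["tool_rot"])
def tl(u,v,z): return (M.inv().apply(onz(f,(u,v),z)-p)*1000).round(2)
g=cv2.cvtColor(f["pixels"],cv2.COLOR_BGR2GRAY).astype(float)
for c in(20,40,60,80,100,120,140,160):
    d=np.diff(g[:,c-2:c+3].mean(1)); print(c,[(k,int(d[k])) for k in range(80,330) if abs(d[k])>14])
off=np.array([120,60]);sc=3.2
im=cv2.resize(f["pixels"][60:240,120:360],None,fx=sc,fy=sc,interpolation=cv2.INTER_CUBIC)
yaw=s["tool_rot"][2]
draw(im,f,(p[0]+.0005*np.cos(yaw),p[1]+.0005*np.sin(yaw),p[2]-.0325,yaw),CAR,sc,off,(0,255,0))
cv2.imwrite("pics/w6o.png",im)
E
```

```text
clock: 9.55
position: [0.5763, -0.0154, 0.0625]
tool_rot: [-3.141, -0.0, -0.187]
force: [-1.6, -0.3, 3.8]
grip_width: 0.0298
[ 0.57627706 -0.01536134  0.06248508] [-1.79994022e+02 -1.35720497e-02 -1.07341310e+01] [-1.60502259 -0.29886566  3.83457125] [ 0.11374933  0.33929834 -0.05650204]
20 [(97, 24), (120, -29), (121, -61), (214, 14), (215, 31), (216, 16), (288, -33), (289, -63), (291, 21), (292, 16), (312, -26), (318, -19), (324, 14)]
40 [(80, -24), (81, -24), (83, 34), (84, 19), (91, -15), (98, 32), (120, -27), (121, -63), (215, 31), (216, 24), (288, -29), (289, -60), (291, 25), (292, 15), (310, -32), (311, -23), (323, 19), (324, 34)]
60 [(120, -28), (121, -62), (215, 31), (216, 25), (288, -27), (289, -60), (291, 24), (302, -25), (303, -30)]
80 [(120, -28), (121, -63), (215, 31), (216, 25), (288, -28), (289, -60), (291, 25), (304, -14), (305, -19)]
100 [(99, 14), (100, 45), (101, 28), (120, -26), (121, -67), (215, 33), (216, 26), (288, -24), (289, -58), (290, -16), (291, 32), (294, -27), (295, -31), (314, -15), (315, -15)]
120 [(122, 16), (215, 32), (216, 26), (288, -24), (289, -60), (290, -43), (302, -15), (303, -14)]
140 [(122, 15), (190, -16), (194, -21), (195, -23), (197, 17), (198, 30), (199, 18), (216, 17), (217, 29), (218, 15), (286, -17), (287, -29), (295, -18), (296, -21)]
160 [(122, 16), (177, -25), (178, -27), (220, 18), (221, 41), (222, 40), (223, 15), (266, -36), (267, -40), (306, -17), (307, -15)]
```

View pics/w6.png

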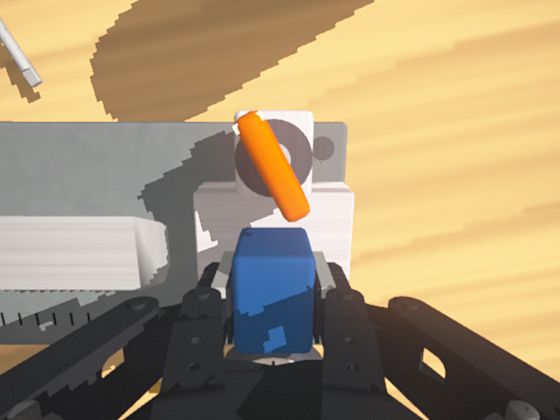

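View pics/w6o.png

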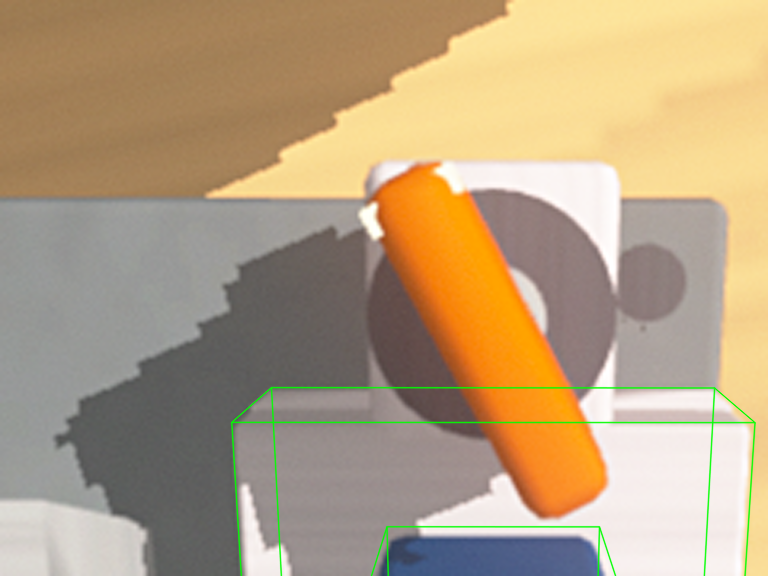

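```bash
python3 - <<'E'
from ov import *
f=np.load("w6.npy",allow_pickle=True).item(); s=f["_state"]; p=s["position"]; M=R.from_euler('xyz',s["tool_rot"])
def tl(u,v,z): return (M.inv().apply(onz(f,(u,v),z)-p)*1000).round(2)
for z0 in (0,-.003):
  for n,v,z in(("rail+x",216.1,.044),("rail-x",289.4,.044),("plate+x",121.3,.03)):
    print(n,tl(40,v,z+z0),tl(100,v,z+z0))
  # bridge +x face edges: z 0.058 top row, 0.03 bottom
  print("bridge +x bottom", tl(240,60+392/3.2,.03+z0),"top",tl(240,60+424.5/3.2,.058+z0), "tip",tl(167,255,.042+z0))
E
```

```text
rail+x [  20.24 -114.86   18.5 ] [ 20.26 -85.36  18.5 ]
rail-x [ -19.52 -121.92   18.49] [-19.5  -90.59  18.49]
plate+x [  65.25 -116.15   32.51] [ 65.27 -86.32  32.51]
bridge +x bottom [ 34.53 -17.48  32.5 ] top [ 34.99 -14.84   4.49] tip [ -1.04 -54.73  20.49]
rail+x [  19.39 -117.     21.5 ] [ 19.41 -86.94  21.5 ]
rail-x [ -21.11 -124.18   21.49] [-21.09 -92.27  21.49]
plate+x [  65.24 -118.13   35.51] [ 65.26 -87.79  35.51]
bridge +x bottom [ 34.   -17.77  35.49] top [ 34.36 -15.14   7.49] tip [ -2.27 -55.73  23.49]
```

```bash
python3 -m creep '[{"rx":0,"ry":0,"rz":0,"tx":0.2,"ty":-1,"tz":-0.2,"hand":1},{"rx":0,"ry":0,"rz":0,"tx":0.4,"ty":-3,"tz":-0.2,"hand":1},{"rx":0,"ry":0,"rz":0,"tx":0.4,"ty":-6,"tz":-0.2,"hand":1},{"rx":0,"ry":0,"rz":0,"tx":0.4,"ty":-9,"tz":-0.2,"hand":1},{"rx":0,"ry":0,"rz":0,"tx":0.4,"ty":-12,"tz":-0.2,"hand":1},{"rx":0,"ry":0,"rz":0,"tx":0.4,"ty":-14,"tz":-0.2,"hand":1},{"rx":0,"ry":0,"rz":0,"tx":0.4,"ty":-14,"tz":-0.2,"hand":1},{"rx":0,"ry":0,"rz":0,"tx":0.4,"ty":-14,"tz":-0.2,"hand":1}]'; python3 - <<'E'
from ov import *
s=bot.observe(); M=R.from_euler('xyz',s["tool_rot"])
print("tool F",M.inv().apply(s["force"]).round(1),"tool M",M.inv().apply(s["moment"]).round(2),np.degrees(s["tool_rot"]).round(2),s["position"])
E
```

```text
clock: 10.4
position: [0.5793, -0.0011, 0.0625]
tool_rot: [-3.141, -0.0, -0.187]
force: [0.8, 1.7, -0.5]
grip_width: 0.0293
tool F [ 0.5 -1.8  0.5] tool M [0.38 0.08 0.02] [-179.96   -0.    -10.7 ] [ 0.57929713 -0.00108314  0.0624975 ]
```

```bash
python3 - <<'E'
from ov import *
f=grab("wrist","w7.png"); s=f["_state"]; p=s["position"]; M=R.from_euler('xyz',s["tool_rot"])
def tl(u,v,z): return (M.inv().apply(onz(f,(u,v),z)-p)*1000).round(2)
g=cv2.cvtColor(f["pixels"],cv2.COLOR_BGR2GRAY).astype(float)
for c in(20,60,100,140,160):
    d=np.diff(g[:,c-2:c+3].mean(1))
    def edge(a,b,sg): 
        w=np.clip(sg*d[a:b],0,None); k=np.argmax(w); sl=slice(max(k-1,0),k+2); return (w[sl]*np.arange(a,b)[sl]).sum()/w[sl].sum()+.5
    e1,e2=edge(205,226,1),edge(280,298,-1); e3=edge(110,128,-1); print(c,round(e1,2),round(e2,2),tl(c,e1,.044)[0],tl(c,e2,.044)[0],"plate",round(e3,2),tl(c,e3,.03)[0])
cv2.imwrite("pics/w7z.png",cv2.resize(f["pixels"][110:310,80:280],None,fx=3,fy=3,interpolation=cv2.INTER_CUBIC))
E
```

```text
20 216.04 289.63 20.25 -19.71 plate 121.22 65.28
60 216.05 289.79 20.26 -19.78 plate 121.26 65.28
100 216.29 289.68 20.15 -19.69 plate 121.52 65.16
140 216.28 286.37 20.17 -17.77 plate 121.73 65.07
160 216.23 290.0 20.21 -19.85 plate 120.69 65.58
```

View pics/w7z.png

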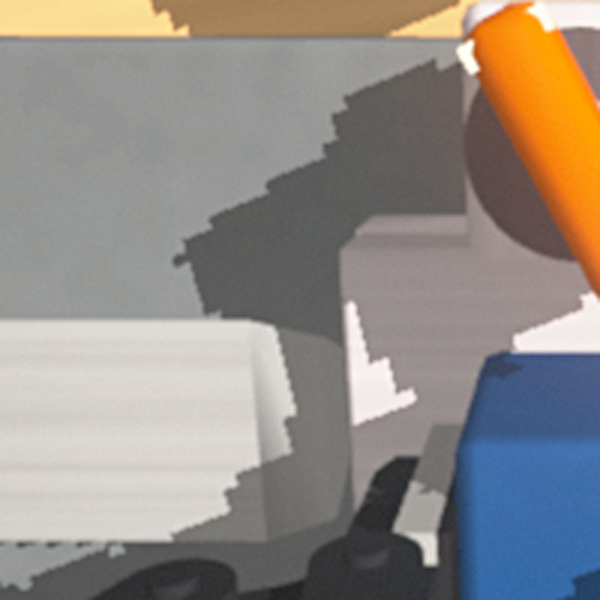

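```bash
python3 -m creep '[{"rx":0,"ry":0,"rz":0,"tx":0.2,"ty":-1.5,"tz":0,"hand":1},{"rx":0,"ry":0,"rz":0,"tx":0.2,"ty":-3,"tz":0,"hand":1},{"rx":0,"ry":0,"rz":0,"tx":0.2,"ty":-4.5,"tz":0,"hand":1},{"rx":0,"ry":0,"rz":0,"tx":0.2,"ty":-6,"tz":0,"hand":1},{"rx":0,"ry":0,"rz":0,"tx":0.2,"ty":-7.5,"tz":0,"hand":1},{"rx":0,"ry":0,"rz":0,"tx":0.2,"ty":-9,"tz":0,"hand":1}]'; python3 - <<'E'
from ov import *
s=bot.observe(); M=R.from_euler('xyz',s["tool_rot"])
print("tool F",M.inv().apply(s["force"]).round(1),"tool M",M.inv().apply(s["moment"]).round(2),np.degrees(s["tool_rot"]).round(2),s["position"])
E
```

```text
clock: 11.05
position: [0.5811, 0.0072, 0.0625]
tool_rot: [3.142, 0.0, -0.187]
force: [-0.7, -0.2, -0.1]
grip_width: 0.0298
tool F [-0.7  0.3  0.1] tool M [-0.36 -0.01  0.  ] [180.     0.   -10.73] [0.58106945 0.00723402 0.0624921 ]
```

```bash
python3 -m creep '[{"rx":0,"ry":0,"rz":0,"tx":0,"ty":-1.5,"tz":0,"hand":1},{"rx":0,"ry":0,"rz":0,"tx":0,"ty":-3,"tz":0,"hand":1},{"rx":0,"ry":0,"rz":0,"tx":0,"ty":-4.5,"tz":0,"hand":1}]'; python3 - <<'E'
from ov import *
s=bot.observe(); M=R.from_euler('xyz',s["tool_rot"])
print("tool F",M.inv().apply(s["force"]).round(1),"tool M",M.inv().apply(s["moment"]).round(2),np.degrees(s["tool_rot"]).round(2),s["position"])
E
```

```text
clock: 11.35
position: [0.5819, 0.0117, 0.0625]
tool_rot: [3.142, 0.0, -0.187]
force: [-0.9, -2.2, -0.7]
grip_width: 0.0297
tool F [-0.4  2.3  0.7] tool M [-0.38  0.03  0.02] [180.     0.   -10.73] [0.58188685 0.01168005 0.06248822]
```

```bash
for i in 1 2; do python3 -m creep '[{"rx":0,"ry":0,"rz":0,"tx":0,"ty":-1.5,"tz":0,"hand":1},{"rx":0,"ry":0,"rz":0,"tx":0,"ty":-3,"tz":0,"hand":1},{"rx":0,"ry":0,"rz":0,"tx":0,"ty":-4.5,"tz":0,"hand":1}]' >/dev/null; python3 - <<'E'
from ov import *
s=bot.observe(); M=R.from_euler('xyz',s["tool_rot"])
print("tool F",M.inv().apply(s["force"]).round(1),"tool M",M.inv().apply(s["moment"]).round(2),np.degrees(s["tool_rot"]).round(2),s["position"])
E
done
```

```text
tool F [-0.2  2.4  1.7] tool M [-0.37  0.02  0.01] [-180.     -0.    -10.73] [0.58275479 0.01613545 0.0625133 ]
tool F [-0.8  1.7  0.5] tool M [-0.31  0.05  0.05] [180.     0.   -10.73] [0.58356729 0.0205479  0.06248551]
```

```bash
for i in 1 2; do python3 -m creep '[{"rx":0,"ry":0,"rz":0,"tx":0,"ty":-3,"tz":0,"hand":1},{"rx":0,"ry":0,"rz":0,"tx":0,"ty":-6,"tz":0,"hand":1},{"rx":0,"ry":0,"rz":0,"tx":0,"ty":-9,"tz":0,"hand":1},{"rx":0,"ry":0,"rz":0,"tx":0,"ty":-12,"tz":0,"hand":1},{"rx":0,"ry":0,"rz":0,"tx":0,"ty":-15,"tz":0,"hand":1}]' >/dev/null; python3 - <<'E'
from ov import *
s=bot.observe(); M=R.from_euler('xyz',s["tool_rot"])
print("tool F",M.inv().apply(s["force"]).round(1),"tool M",M.inv().apply(s["moment"]).round(2),np.degrees(s["tool_rot"]).round(2),s["position"])
E
done
```

```text
tool F [0.7 1.5 2. ] tool M [-0.31  0.06 -0.01] [180.     0.   -10.73] [0.58639496 0.03542184 0.06249527]
tool F [1.7 1.7 1.1] tool M [-0.34  0.03 -0.11] [180.     0.   -10.73] [0.58918821 0.05014704 0.06251199]
```

```bash
python3 -m creep '[{"rx":0,"ry":0,"rz":0,"tx":0.2,"ty":-3,"tz":0,"hand":1},{"rx":0,"ry":0,"rz":0,"tx":0.3,"ty":-6,"tz":0,"hand":1},{"rx":0,"ry":0,"rz":0,"tx":0.3,"ty":-9,"tz":0,"hand":1},{"rx":0,"ry":0,"rz":0,"tx":0.3,"ty":-12,"tz":0,"hand":1},{"rx":0,"ry":0,"rz":0,"tx":0.3,"ty":-15,"tz":0,"hand":1}]' >/dev/null; python3 - <<'E'
from ov import *
s=bot.observe(); M=R.from_euler('xyz',s["tool_rot"])
print("tool F",M.inv().apply(s["force"]).round(1),"tool M",M.inv().apply(s["moment"]).round(2),np.degrees(s["tool_rot"]).round(2),s["position"])
f=grab("wrist","w8.png"); np.save("w8.npy",f,allow_pickle=True)
E
```

```text
tool F [0.3 1.2 1.2] tool M [-0.32  0.02 -0.01] [180.     0.   -10.73] [0.59225485 0.06479856 0.06249478]
```

View pics/w8.png

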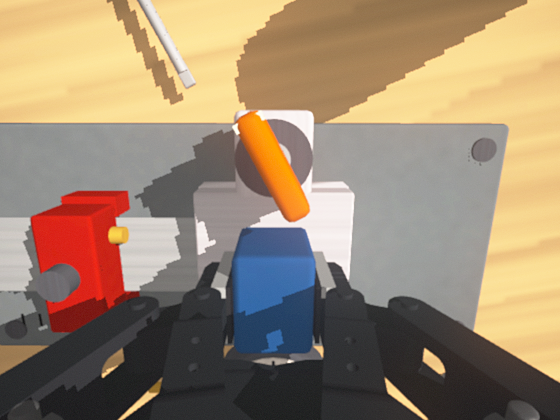

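```bash
python3 - <<'E'
from ov import *
f=np.load("w8.npy",allow_pickle=True).item(); s=f["_state"]; p=s["position"]; M=R.from_euler('xyz',s["tool_rot"])
def tl(u,v,z): return (M.inv().apply(onz(f,(u,v),z)-p)*1000).round(2)
cv2.imwrite("pics/w8z.png",cv2.resize(f["pixels"][170:340,0:220],None,fx=3.5,fy=3.5,interpolation=cv2.INTER_CUBIC))
for u,v,z in((102,215,.07),(121,270,.044),(127,205,.044),(130,236,.053),(196,230,.058)): print(u,v,z,tl(u,v,z))
E
```

```text
102 215 0.07 [ 28.07 -70.73  -7.51]
121 270 0.044 [ -8.5  -78.35  18.49]
127 205 0.044 [ 25.89 -71.46  18.49]
130 236 0.053 [ 13.06 -67.73   9.49]
196 230 0.058 [ 17.69 -35.24   4.49]
```

View pics/w8z.png

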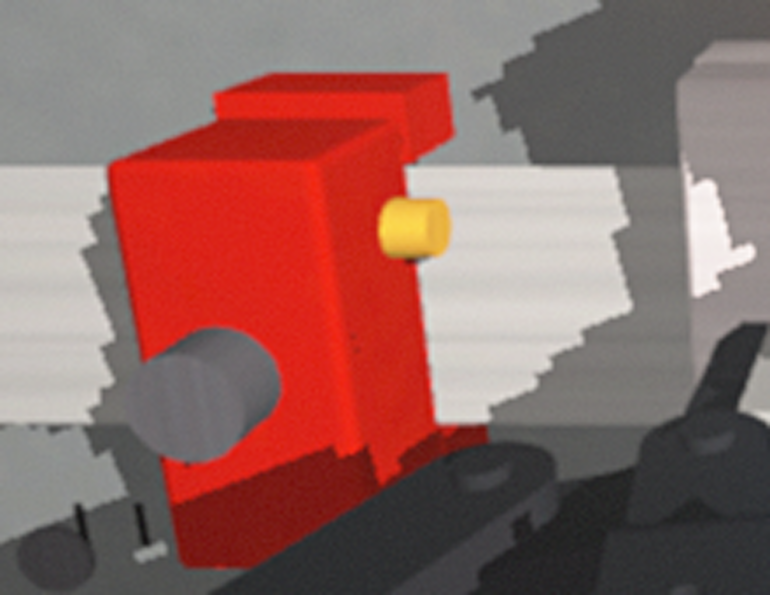

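```bash
for i in 1 2; do python3 -m creep '[{"rx":0,"ry":0,"rz":0,"tx":0,"ty":-3,"tz":0,"hand":1},{"rx":0,"ry":0,"rz":0,"tx":0,"ty":-6,"tz":0,"hand":1},{"rx":0,"ry":0,"rz":0,"tx":0,"ty":-9,"tz":0,"hand":1},{"rx":0,"ry":0,"rz":0,"tx":0,"ty":-12,"tz":0,"hand":1},{"rx":0,"ry":0,"rz":0,"tx":0,"ty":-15,"tz":0,"hand":1}]' >/dev/null; python3 - <<'E'
from ov import *
s=bot.observe(); M=R.from_euler('xyz',s["tool_rot"])
print("tool F",M.inv().apply(s["force"]).round(1),"tool M",M.inv().apply(s["moment"]).round(2),np.degrees(s["tool_rot"]).round(2),s["position"])
E
done
```

```text
tool F [-0.5  0.8  0.9] tool M [-0.29  0.02  0.01] [180.    -0.   -10.73] [0.5950835  0.07956097 0.0625067 ]
tool F [-0.1  1.8  0.3] tool M [-0.35 -0.03  0.01] [180.     0.   -10.73] [0.59785213 0.09425822 0.0625077 ]
```

```bash
for i in 1 2 ; do python3 -m creep '[{"rx":0,"ry":0,"rz":0,"tx":0,"ty":-1,"tz":0,"hand":1},{"rx":0,"ry":0,"rz":0,"tx":0,"ty":-2,"tz":0,"hand":1},{"rx":0,"ry":0,"rz":0,"tx":0,"ty":-3,"tz":0,"hand":1}]' >/dev/null; python3 - <<'E'
from ov import *
s=bot.observe(); M=R.from_euler('xyz',s["tool_rot"])
print("tool F",M.inv().apply(s["force"]).round(1),"tool M",M.inv().apply(s["moment"]).round(2),np.degrees(s["tool_rot"]).round(2),s["position"])
E
done; python3 - <<'E'
from ov import *
f=grab("wrist","w9.png")
cv2.imwrite("pics/w9z.png",cv2.resize(f["pixels"][170:340,60:260],None,fx=3.5,fy=3.5,interpolation=cv2.INTER_CUBIC))
E
```

```text
tool F [0.1 1.1 0.6] tool M [-0.34  0.04 -0.02] [180.     0.   -10.74] [0.59834057 0.09696225 0.06250437]
tool F [0.1 1.1 0.9] tool M [-0.32  0.03  0.02] [180.    -0.   -10.74] [0.59895847 0.09997478 0.06252211]
```

View pics/w9z.png

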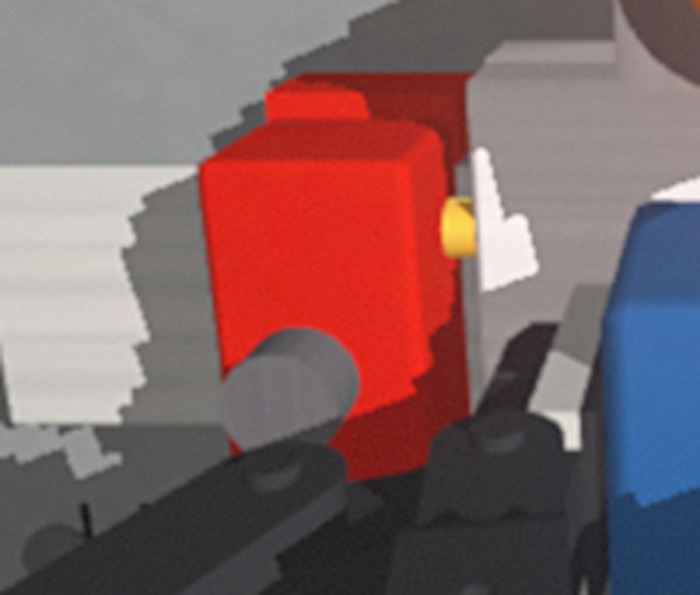

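```bash
for i in 1 2 3 4; do python3 -m creep '[{"rx":0,"ry":0,"rz":0,"tx":0,"ty":-0.5,"tz":0,"hand":1},{"rx":0,"ry":0,"rz":0,"tx":0,"ty":-1,"tz":0,"hand":1}]' >/dev/null; python3 - <<'E'
from ov import *
s=bot.observe(); M=R.from_euler('xyz',s["tool_rot"])
print("tool F",M.inv().apply(s["force"]).round(1),"tool M",M.inv().apply(s["moment"]).round(2),np.degrees(s["tool_rot"]).round(2),s["position"])
E
done
```

```text
tool F [0.3 2.1 0.5] tool M [-0.35  0.08 -0.01] [180.     0.   -10.73] [0.59911147 0.10091598 0.06250246]
tool F [-0.   1.6  0.9] tool M [-0.37  0.01 -0.03] [180.    -0.   -10.73] [0.59933213 0.10190952 0.06252542]
tool F [-0.1  1.2  0.1] tool M [-0.4   0.09  0.06] [-180.     -0.    -10.73] [0.59950366 0.10290708 0.06253586]
tool F [0.  2.4 0.3] tool M [-0.42  0.01  0.01] [179.99  -0.   -10.73] [0.59969302 0.10384285 0.06251202]
```

```bash
for i in 1 2; do python3 -m creep '[{"rx":0,"ry":0,"rz":0,"tx":0,"ty":-0.4,"tz":0,"hand":1},{"rx":0,"ry":0,"rz":0,"tx":0,"ty":-0.8,"tz":0,"hand":1}]' >/dev/null; python3 - <<'E'
from ov import *
s=bot.observe(); M=R.from_euler('xyz',s["tool_rot"])
print("tool F",M.inv().apply(s["force"]).round(1),"tool M",M.inv().apply(s["moment"]).round(2),np.degrees(s["tool_rot"]).round(2),s["position"])
E
done; python3 - <<'E'
from ov import *
f=grab("wrist","w10.png")
cv2.imwrite("pics/w10z.png",cv2.resize(f["pixels"][170:340,60:260],None,fx=3.5,fy=3.5,interpolation=cv2.INTER_CUBIC))
E
```

```text
tool F [ 0.   5.7 -2.3] tool M [-1.43 -0.08 -0.08] [179.96   0.   -10.75] [0.59973613 0.1041037  0.06250359]
tool F [-0.2 10.4 -2.4] tool M [-2.2  -0.19 -0.14] [179.91   0.   -10.78] [0.59974977 0.10411408 0.06255104]
```

View pics/w10z.png

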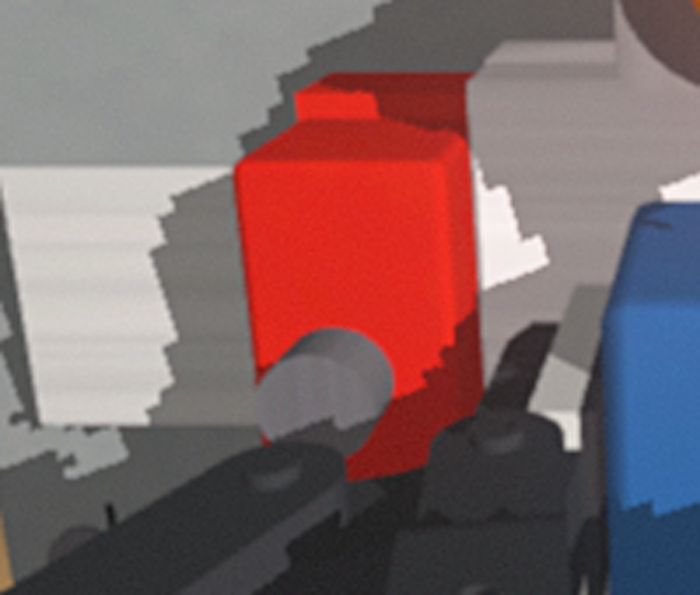

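```bash
python3 -m creep '[{"rx":0,"ry":0,"rz":0,"tx":0,"ty":0.3,"tz":0,"hand":1},{"rx":0,"ry":0,"rz":0,"tx":0,"ty":0.6,"tz":0,"hand":1},{"rx":0,"ry":0,"rz":0,"tx":0,"ty":0.6,"tz":0,"hand":1}]'; python3 - <<'E'
from ov import *
s=bot.observe(); M=R.from_euler('xyz',s["tool_rot"])
print("tool F",M.inv().apply(s["force"]).round(1),"tool M",M.inv().apply(s["moment"]).round(2),np.degrees(s["tool_rot"]).round(2),s["position"])
E
```

```text
clock: 16.7
position: [0.5997, 0.1041, 0.0625]
tool_rot: [3.141, 0.0, -0.188]
force: [-1.7, -5.7, 0.6]
grip_width: 0.0293
tool F [-0.6  5.9 -0.6] tool M [-1.27 -0.08 -0.1 ] [179.95   0.   -10.76] [0.59971974 0.10410214 0.06253161]
```

```bash
python3 -m creep '[{"rx":0,"ry":0,"rz":0,"tx":0,"ty":0.3,"tz":0,"hand":1},{"rx":0,"ry":0,"rz":0,"tx":0,"ty":0.3,"tz":0,"hand":1},{"rx":0,"ry":0,"rz":0,"tx":0,"ty":0.3,"tz":0,"hand":0.25},{"rx":0,"ry":0,"rz":0,"tx":0,"ty":0.3,"tz":0,"hand":0.16},{"rx":0,"ry":0,"rz":0,"tx":0,"ty":0.3,"tz":0,"hand":0.16},{"rx":0,"ry":0,"rz":0,"tx":0,"ty":0.3,"tz":0,"hand":0.16}]' 20; python3 - <<'E'
from ov import *
s=bot.observe(); M=R.from_euler('xyz',s["tool_rot"])
print("tool F",M.inv().apply(s["force"]).round(1),"tool M",M.inv().apply(s["moment"]).round(2),np.degrees(s["tool_rot"]).round(2),s["position"])
E
```

```text
clock: 17.3
position: [0.5999, 0.1048, 0.0625]
tool_rot: [-3.141, -0.0, -0.187]
force: [-0.2, 0.7, -0.0]
grip_width: 0.0359
tool F [-0.3 -0.7  0. ] tool M [ 0.   -0.02  0.01] [-179.98   -0.    -10.72] [0.59987062 0.10481378 0.06252372]
```

```bash
python3 -m creep '[{"rx":0,"ry":0,"rz":0,"tx":0,"ty":0,"tz":-5,"hand":0.16},{"rx":0,"ry":0,"rz":0,"tx":0,"ty":0,"tz":-20,"hand":0.16},{"rx":0,"ry":0,"rz":0,"tx":0,"ty":0,"tz":-50,"hand":0.16},{"rx":0,"ry":0,"rz":0,"tx":0,"ty":0,"tz":-80,"hand":0.16},{"rx":0,"ry":0,"rz":0,"tx":0,"ty":0,"tz":-90,"hand":0.16},{"rx":0,"ry":0,"rz":0,"tx":0,"ty":0,"tz":-90,"hand":0.16},{"rx":0,"ry":0,"rz":0,"tx":0,"ty":0,"tz":-90,"hand":0.16}]'; python3 - <<'E'
from ov import *
f=grab("wrist","w11.png"); np.save("w11.npy",f,allow_pickle=True); s=bot.observe(); print(f["_state"]["position"],np.degrees(f["_state"]["tool_rot"]),s["force"])
E
```

```text
clock: 18.0
position: [0.5996, 0.1048, 0.1523]
tool_rot: [-3.141, 0.0, -0.187]
force: [-0.5, 0.2, 0.8]
grip_width: 0.036
[0.59955016 0.10481968 0.15229876] [-1.79986077e+02  1.96815229e-02 -1.07150396e+01] [-0.34592891  0.2367034  -0.51377332]
```

View pics/w11.png

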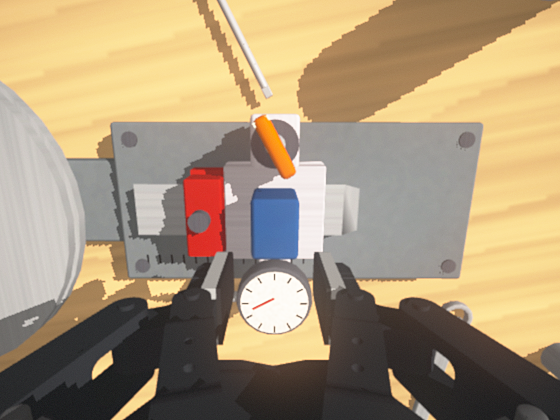

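```bash
python3 - <<'E'
from ov import *
f=np.load("w11.npy",allow_pickle=True).item(); s=f["_state"]; p=s["position"]; M=R.from_euler('xyz',s["tool_rot"])
hsv=cv2.cvtColor(f["pixels"],cv2.COLOR_BGR2HSV); m=((hsv[...,0]>5)&(hsv[...,0]<18)&(hsv[...,1]>200)&(hsv[...,2]>120)).astype(np.uint8); m[:100]=0;m[200:]=0;m[:,:230]=0;m[:,320:]=0
n,l,st,c=cv2.connectedComponentsWithStats(m); k=1+np.argmax(st[1:,4]); ys,xs=np.nonzero(l==k)
(cx,cy),(w,h),a=r=cv2.minAreaRect(np.c_[xs,ys].astype(np.float32)); b=cv2.boxPoints(r); print(st[k],r,b)
T=np.array([M.inv().apply(onz(f,q,.094)-p)*1000 for q in b]); print(T.round(1),T.mean(0).round(1))
e=[(b[i]+b[(i+1)%4])/2 for i in range(4)]
E=np.array([M.inv().apply(onz(f,q,.094)-p)*1000 for q in e]); print(E.round(1))
for i in range(2): d=E[i]-E[i+2]; print(np.hypot(*d[:2]).round(1),np.degrees(np.arctan2(d[1],d[0])).round(1))
w=np.array([onz(f,q,.094) for q in e]);print(w.round(4))
d=w[0]-w[2] if np.linalg.norm(w[0]-w[2])>.025 else w[1]-w[3]; print("world yaw of paddle",np.degrees(np.arctan2(d[1],d[0])), "center",w.mean(0))
cv2.imwrite("pics/w11z.png",cv2.resize(f["pixels"][100:290,160:340],None,fx=3.1,fy=3.1,interpolation=cv2.INTER_CUBIC))
E
```

```text
[255 116  40  62 710] ((274.6139831542969, 146.26683044433594), (65.86314392089844, 14.468297958374023), 59.74356460571289) [[251.772    121.46632 ]
 [264.26944  114.176155]
 [297.45596  171.06735 ]
 [284.95853  178.35751 ]]
[[ 65.2 -12.4  58.3]
 [ 69.2  -5.3  58.3]
 [ 36.8  14.2  58.3]
 [ 32.5   6.8  58.3]] [50.9  0.8 58.3]
[[67.2 -8.8 58.3]
 [53.3  4.2 58.3]
 [34.6 10.5 58.3]
 [49.2 -3.  58.3]]
37.9 -30.7
8.4 60.1
[[0.6672 0.101  0.094 ]
 [0.6512 0.0907 0.094 ]
 [0.6316 0.0881 0.094 ]
 [0.6484 0.0987 0.094 ]]
world yaw of paddle 20.02624344495247 center [0.64958787 0.09462424 0.094     ]
```

View pics/w11z.png

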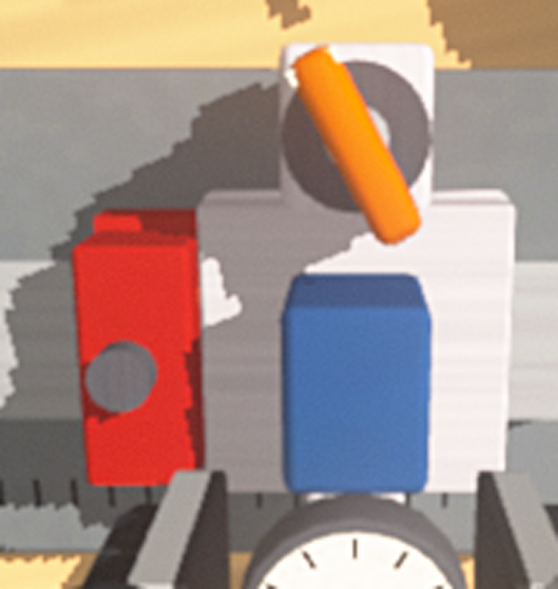

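```bash
python3 -m creep '[{"rx":0,"ry":0,"rz":-8,"tx":14,"ty":0.7,"tz":0,"hand":0.35},{"rx":0,"ry":0,"rz":-16,"tx":30,"ty":0.7,"tz":0,"hand":0.35},{"rx":0,"ry":0,"rz":-24,"tx":44,"ty":0.7,"tz":0,"hand":0.35},{"rx":0,"ry":0,"rz":-30.7,"tx":50.5,"ty":0.7,"tz":0,"hand":0.35},{"rx":0,"ry":0,"rz":-30.7,"tx":50.5,"ty":0.7,"tz":0,"hand":0.35},{"rx":0,"ry":0,"rz":-30.7,"tx":50.5,"ty":0.7,"tz":0,"hand":0.35},{"rx":0,"ry":0,"rz":-30.7,"tx":50.5,"ty":0.7,"tz":0,"hand":0.35}]'; python3 - <<'E'
from ov import *
f=grab("wrist","w12.png"); np.save("w12.npy",f,allow_pickle=True); s=bot.observe(); print(s["position"],np.degrees(s["tool_rot"]),s["qpos"].round(3),s["grip_width"])
delta([.6492,.0946,.0645],20.0)
E
```

```text
clock: 18.75
position: [0.6487, 0.0946, 0.1521]
tool_rot: [-3.141, 0.001, 0.346]
force: [-0.1, -0.1, -0.7]
grip_width: 0.0278
[0.64878077 0.09476281 0.15218933] [-1.79992568e+02  3.87259657e-02  1.98534698e+01] [-0.609  0.745  0.611  1.605 -0.498  0.952 -1.052] 0.02783332762415514
t 18.8 pos [0.6488 0.0948 0.1522] rot [-1.7999e+02  4.0000e-02  1.9850e+01] F [0.3 0.4 0.4] w 0.0278
delta t [ 0.4  0.3 87.7] r [-0.01  0.04 -0.15]
```

View pics/w12.png

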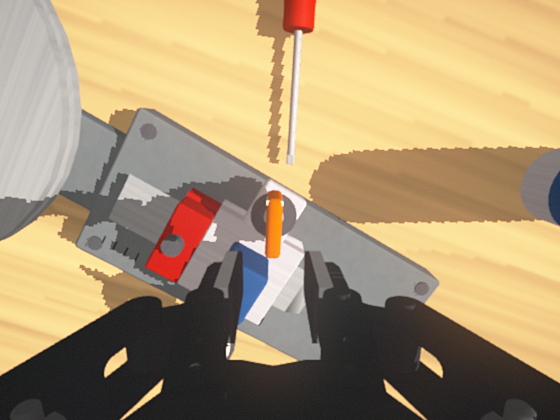

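```bash
for i in 1 2 3; do python3 -m creep '[{"rx":0,"ry":0,"rz":-8,"tx":0,"ty":0,"tz":0,"hand":0.35},{"rx":0,"ry":0,"rz":-16,"tx":0,"ty":0,"tz":0,"hand":0.35},{"rx":0,"ry":0,"rz":-24,"tx":0,"ty":0,"tz":0,"hand":0.35},{"rx":0,"ry":0,"rz":-32,"tx":0,"ty":0,"tz":0,"hand":0.35},{"rx":0,"ry":0,"rz":-40,"tx":0,"ty":0,"tz":0,"hand":0.35},{"rx":0,"ry":0,"rz":-48,"tx":0,"ty":0,"tz":0,"hand":0.35},{"rx":0,"ry":0,"rz":-56,"tx":0,"ty":0,"tz":0,"hand":0.35},{"rx":0,"ry":0,"rz":-60,"tx":0,"ty":0,"tz":0,"hand":0.35}]';python3 -c "
from h import *
print(bot.observe()['qpos'].round(2))"; done; python3 - <<'E'
from ov import *
s=bot.observe(); print(s["qpos"].round(3))
delta([.6492,.0946,.1522],-160)
E
```

```text
clock: 19.6
position: [0.649, 0.0947, 0.1525]
tool_rot: [-3.141, 0.0, 1.4]
force: [0.4, -1.0, 0.1]
grip_width: 0.0275
[-0.45  0.68  0.33  1.6  -0.26  0.91 -0.19]
clock: 20.4
position: [0.6489, 0.0946, 0.1524]
tool_rot: [-3.141, -0.0, 2.447]
force: [-0.2, 0.6, -0.6]
grip_width: 0.0281
[-0.27  0.66  0.06  1.58 -0.04  0.9   0.68]
clock: 21.2
position: [0.6489, 0.0946, 0.1523]
tool_rot: [3.142, -0.001, -2.789]
force: [0.5, 0.4, 0.5]
grip_width: 0.0278
[-0.1   0.66 -0.21  1.57  0.16  0.92  1.56]
[-0.097  0.661 -0.215  1.574  0.165  0.925  1.556]
t 21.2 pos [0.6489 0.0946 0.1523] rot [ 1.8000e+02 -4.0000e-02 -1.5979e+02] F [0.5 0.4 0.5] w 0.0278
delta t [-0.3 -0.1  0.1] r [ 0.   -0.04  0.21]
```

```bash
python3 - <<'E'
from ov import *
f=grab("wrist","w13.png"); s=f["_state"]; p=s["position"]; M=R.from_euler('xyz',s["tool_rot"])
hsv=cv2.cvtColor(f["pixels"],cv2.COLOR_BGR2HSV); m=((hsv[...,0]>5)&(hsv[...,0]<18)&(hsv[...,1]>200)&(hsv[...,2]>120)).astype(np.uint8)
n,l,st,c=cv2.connectedComponentsWithStats(m)
for k in range(1,n):
    if st[k,4]<150: continue
    ys,xs=np.nonzero(l==k); r=cv2.minAreaRect(np.c_[xs,ys].astype(np.float32)); b=cv2.boxPoints(r)
    T=np.array([M.inv().apply(onz(f,q,.094)-p)*1000 for q in b]); e=T-T.mean(0); d=T[0]-T[1] if np.linalg.norm(T[0]-T[1])>.02e3 else T[1]-T[2]
    print(st[k],r,T.mean(0).round(1),np.degrees(np.arctan2(d[1],d[0])))
E
```

```text
[267 193  13  65 629] ((272.9999694824219, 225.0), (11.999998092651367, 63.99999237060547), 0.0) [ 2.6  0.3 58.3] -179.7754933535983
```

View pics/w13.png

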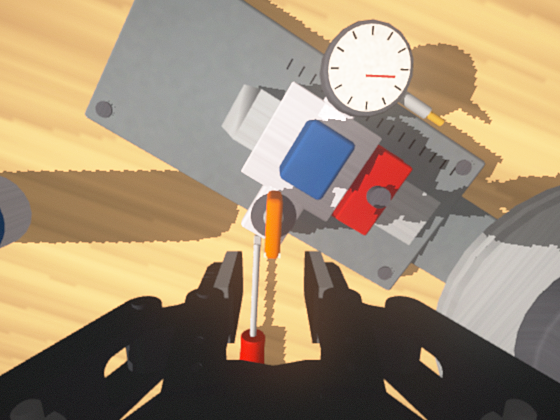

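```bash
python3 -m creep '[{"rx":0,"ry":0,"rz":0,"tx":0,"ty":0.2,"tz":30,"hand":0.35},{"rx":0,"ry":0,"rz":0,"tx":0,"ty":0.2,"tz":55,"hand":0.35},{"rx":0,"ry":0,"rz":0,"tx":0,"ty":0.2,"tz":75,"hand":0.35},{"rx":0,"ry":0,"rz":0,"tx":0,"ty":0.2,"tz":85,"hand":0.35},{"rx":0,"ry":0,"rz":0,"tx":0,"ty":0.2,"tz":87,"hand":0.35},{"rx":0,"ry":0,"rz":0,"tx":0,"ty":0.2,"tz":87,"hand":0.35},{"rx":0,"ry":0,"rz":0,"tx":0,"ty":0.2,"tz":87,"hand":0.35}]' 20; python3 - <<'E'
from ov import *
s=bot.observe(); print(s["position"],np.degrees(s["tool_rot"]),s["force"].round(1),s["moment"].round(2))
f=grab("wrist","w14.png")
E
```

```text
clock: 21.95
position: [0.6498, 0.0948, 0.0666]
tool_rot: [-3.141, 0.001, -2.794]
force: [-0.2, -0.5, 0.1]
grip_width: 0.0277
[0.6497561  0.0947991  0.06656341] [-1.79985866e+02  7.56964518e-02 -1.60062552e+02] [-0.2 -0.5  0.1] [ 0.    0.01 -0.  ]
```

View pics/w14.png

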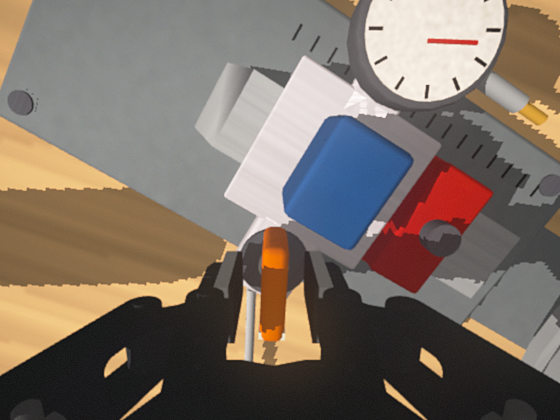

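```bash
python3 -m creep '[{"rx":0,"ry":0,"rz":0,"tx":0,"ty":0,"tz":1,"hand":0.5},{"rx":0,"ry":0,"rz":0,"tx":0,"ty":0,"tz":1,"hand":0.65},{"rx":0,"ry":0,"rz":0,"tx":0,"ty":0,"tz":1,"hand":0.72},{"rx":0,"ry":0,"rz":0,"tx":0,"ty":0,"tz":1,"hand":1},{"rx":0,"ry":0,"rz":0,"tx":0,"ty":0,"tz":1,"hand":1},{"rx":0,"ry":0,"rz":0,"tx":0,"ty":0,"tz":1,"hand":1}]' 40; python3 - <<'E'
from ov import *
s=bot.observe(); print(s["position"],np.degrees(s["tool_rot"]),s["force"].round(1),s["moment"].round(2))
E
```

```text
clock: 22.6
position: [0.6493, 0.0947, 0.0647]
tool_rot: [-3.142, 0.0, -2.793]
force: [-1.4, 0.7, 5.2]
grip_width: 0.0093
[0.64933416 0.09467993 0.06474347] [-1.79996379e+02  1.59921884e-02 -1.60032499e+02] [-1.4  0.7  5.2] [0.03 0.26 0.  ]
```

```bash
python3 -m creep '[{"rx":0,"ry":0,"rz":3,"tx":0,"ty":0,"tz":-0.2,"hand":1},{"rx":0,"ry":0,"rz":7,"tx":0,"ty":0,"tz":-0.2,"hand":1},{"rx":0,"ry":0,"rz":11,"tx":0,"ty":0,"tz":-0.2,"hand":1},{"rx":0,"ry":0,"rz":15,"tx":0,"ty":0,"tz":-0.2,"hand":1},{"rx":0,"ry":0,"rz":19,"tx":0,"ty":0,"tz":-0.2,"hand":1},{"rx":0,"ry":0,"rz":23,"tx":0,"ty":0,"tz":-0.2,"hand":1},{"rx":0,"ry":0,"rz":26,"tx":0,"ty":0,"tz":-0.2,"hand":1},{"rx":0,"ry":0,"rz":28,"tx":0,"ty":0,"tz":-0.2,"hand":1}]'; python3 - <<'E'
from ov import *
s=bot.observe(); print(s["position"],np.degrees(s["tool_rot"]),s["force"].round(1),s["moment"].round(3),s["qpos"].round(2))
E
```

```text
clock: 23.4
position: [0.6493, 0.0944, 0.0647]
tool_rot: [-3.141, 0.0, 2.999]
force: [-0.5, -1.8, 3.0]
grip_width: 0.009
[0.64929971 0.09436539 0.0647403 ] [-1.79975326e+02  1.09859717e-02  1.71853873e+02] [-0.5 -1.8  3. ] [-0.438  0.066  0.089] [-0.19  0.77 -0.07  1.63  0.07  0.75  1.14]
```

```bash
for i in 1 2 3; do python3 -m creep '[{"rx":0,"ry":0,"rz":2,"tx":0,"ty":0,"tz":0,"hand":1},{"rx":0,"ry":0,"rz":3,"tx":0,"ty":0,"tz":0,"hand":1}]'>/dev/null; python3 - <<'E'
from ov import *
s=bot.observe(); print(s["position"].round(4),np.degrees(s["tool_rot"])[2].round(2),s["force"].round(1),s["moment"].round(3))
E
done
```

```text
[0.6493 0.0944 0.0648] 168.88 [-0.6 -2.9  3.4] [-0.648  0.038  0.125]
[0.6493 0.0944 0.0647] 165.84 [-0.2 -4.6  3.7] [-0.823 -0.022  0.061]
[0.6493 0.0944 0.0647] 162.83 [ 0.5 -4.7  4.9] [-1.045 -0.023  0.126]
```

```bash
for i in 1 2 3; do python3 -m creep '[{"rx":0,"ry":0,"rz":1,"tx":0,"ty":0,"tz":0,"hand":1},{"rx":0,"ry":0,"rz":2,"tx":0,"ty":0,"tz":0,"hand":1}]'>/dev/null; python3 - <<'E'
from ov import *
s=bot.observe(); print(s["position"].round(4),np.degrees(s["tool_rot"])[2].round(2),s["force"].round(1),s["moment"].round(3))
E
done
```

```text
[0.6493 0.0944 0.0647] 160.89 [ 1.3 -4.9  4.5] [-1.127 -0.058  0.172]
[0.6494 0.0945 0.0647] 158.89 [ 0.8 -4.   3.1] [-1.151 -0.21   0.125]
[0.6494 0.0945 0.0648] 156.89 [ 1.7 -5.5  3.1] [-1.076 -0.329  0.189]
```

```bash
cat > rd.py <<'E'
from h import *
s=bot.observe(); print(round(s["clock"],2),s["position"].round(4),np.degrees(s["tool_rot"])[2].round(2),s["force"].round(1),s["moment"].round(3))
E
for i in 1 2 3 4 5; do python3 -m creep '[{"rx":0,"ry":0,"rz":0,"tx":0,"ty":0,"tz":0,"hand":1}]'>/dev/null; python3 rd.py; done
```

```text
24.7 [0.6494 0.0945 0.0647] 156.88 [ 2.1 -4.1  3.5] [-1.077 -0.357  0.047]
24.8 [0.6494 0.0946 0.0648] 156.92 [ 1.4 -5.4  3.7] [-1.073 -0.284  0.069]
24.9 [0.6494 0.0946 0.0647] 156.93 [ 0.7 -5.2  3.6] [-1.006e+00 -4.210e-01  1.000e-03]
25.0 [0.6495 0.0946 0.0648] 156.93 [ 1.3 -4.5  4.1] [-0.992 -0.377 -0.039]
25.1 [0.6494 0.0946 0.0647] 156.93 [ 2.8 -4.8  4.5] [-1.067 -0.314  0.036]
```

```bash
for i in 1 2 3 4 5 6; do python3 -m creep '[{"rx":0,"ry":0,"rz":1,"tx":0,"ty":0,"tz":0,"hand":1}]'>/dev/null; python3 rd.py; done
```

```text
25.2 [0.6494 0.0945 0.0648] 155.91 [ 2.4 -4.3  2.8] [-0.971 -0.355  0.159]
25.3 [0.6494 0.0945 0.0648] 154.87 [ 2.  -4.7  3.1] [-1.064 -0.445  0.158]
25.4 [0.6494 0.0945 0.0648] 153.87 [ 2.2 -4.9  3.8] [-1.081 -0.481  0.145]
25.5 [0.6495 0.0945 0.0647] 152.86 [ 3.1 -4.2  2.1] [-1.101 -0.581  0.147]
25.6 [0.6496 0.0945 0.0648] 151.86 [ 2.8 -5.4  3.3] [-1.093 -0.587  0.135]
25.7 [0.6496 0.0945 0.0647] 150.87 [ 2.6 -6.   3. ] [-1.071 -0.698  0.14 ]
```

```bash
for i in 1 2 3 4 5 6; do python3 -m creep '[{"rx":0,"ry":0,"rz":1,"tx":0,"ty":0,"tz":0,"hand":1}]'>/dev/null; python3 rd.py; done
```

```text
25.8 [0.6496 0.0945 0.0648] 149.86 [ 3.6 -4.9  2.6] [-1.124 -0.708  0.189]
25.9 [0.6497 0.0945 0.0648] 148.86 [ 3.3 -4.4  1.6] [-1.187 -0.808  0.165]
26.0 [0.6497 0.0945 0.0648] 147.86 [ 3.4 -6.2  1.5] [-1.144 -0.889  0.139]
26.1 [0.6497 0.0945 0.0648] 146.87 [ 4.9 -5.1  1.3] [-1.156 -0.934  0.116]
26.2 [0.6498 0.0945 0.0648] 145.86 [ 4.2 -6.1  1.5] [-1.151 -0.966  0.174]
26.3 [0.6499 0.0945 0.0648] 144.86 [ 4.3 -4.9  1.5] [-1.13  -1.088  0.174]
```

```bash
for i in 1 2 3 4 5; do python3 -m creep '[{"rx":0,"ry":0,"rz":1,"tx":0,"ty":0,"tz":0,"hand":1}]'>/dev/null; python3 rd.py; done
```

```text
26.4 [0.6498 0.0945 0.0648] 143.86 [ 4.5 -4.9  1.3] [-1.201 -1.06   0.208]
26.5 [0.6499 0.0944 0.0648] 142.86 [ 4.7 -5.5  0.9] [-1.208 -1.132  0.132]
26.6 [0.6499 0.0944 0.0648] 141.86 [ 5.2 -5.9  1.4] [-1.236 -1.167  0.181]
26.7 [0.6499 0.0944 0.0648] 140.86 [ 6.3 -5.2 -0.1] [-1.24  -1.193  0.145]
26.8 [0.6499 0.0944 0.0648] 139.86 [ 5.1 -5.6  1.2] [-1.098 -1.109  0.131]
```

```bash
for i in 1 2 3 4; do python3 -m creep '[{"rx":0,"ry":0,"rz":1,"tx":0,"ty":0,"tz":0,"hand":1}]'>/dev/null; python3 rd.py; done
```

```text
26.9 [0.6499 0.0944 0.0648] 138.86 [ 5.1 -5.4  0.5] [-1.158 -1.062  0.153]
27.0 [0.6499 0.0945 0.0648] 137.86 [ 5.3 -5.3  1.9] [-1.163 -1.082  0.137]
27.1 [0.6499 0.0945 0.0648] 136.87 [ 5.4 -6.2  1.9] [-1.134 -1.103  0.168]
27.2 [0.6499 0.0945 0.0648] 135.86 [ 4.8 -4.8  1.4] [-1.22  -1.045  0.129]
```

```bash
for i in 1 2 3 4 5; do python3 -m creep '[{"rx":0,"ry":0,"rz":1,"tx":0,"ty":0,"tz":0,"hand":1}]'>/dev/null; python3 rd.py; done
```

```text
27.3 [0.6499 0.0944 0.0648] 134.86 [ 5.5 -5.9  1.1] [-1.18  -1.045  0.176]
27.4 [0.6499 0.0944 0.0648] 133.87 [ 5.5 -4.7  1.9] [-1.189 -1.06   0.176]
27.5 [0.6499 0.0944 0.0648] 132.87 [ 3.9 -5.8  1. ] [-1.206 -1.045  0.15 ]
27.6 [0.6499 0.0944 0.0648] 131.86 [ 5.3 -5.5  2. ] [-1.183 -1.087  0.21 ]
27.7 [0.6499 0.0944 0.0648] 130.86 [ 4.5 -5.5  1.3] [-1.171 -1.101  0.197]
```

```bash
for i in 1 2 3 4; do python3 -m creep '[{"rx":0,"ry":0,"rz":1,"tx":0,"ty":0,"tz":0,"hand":1}]'>/dev/null; python3 rd.py; done
```

```text
27.8 [0.6499 0.0944 0.0648] 129.87 [ 4.7 -6.7  1.3] [-1.221 -1.052  0.23 ]
27.9 [0.6499 0.0944 0.0648] 128.86 [ 5.4 -5.5  1.2] [-1.15  -1.064  0.176]
28.0 [0.6499 0.0944 0.0648] 127.86 [ 4.4 -6.   0.5] [-1.239 -1.053  0.25 ]
28.1 [0.6499 0.0944 0.0648] 126.86 [ 4.3 -5.5  0.7] [-1.241 -0.979  0.21 ]
```

```bash
for i in 1 2 3; do python3 -m creep '[{"rx":0,"ry":0,"rz":1,"tx":0,"ty":0,"tz":0,"hand":1}]'>/dev/null; python3 rd.py; done
```

```text
28.2 [0.6498 0.0944 0.0648] 125.87 [ 4.1 -5.5  2.4] [-1.206 -1.03   0.228]
28.3 [0.6499 0.0944 0.0648] 124.86 [ 4.6 -6.3  1.9] [-1.237 -0.996  0.206]
28.4 [0.6499 0.0944 0.0648] 123.87 [ 4.6 -5.7  1.8] [-1.226 -0.96   0.25 ]
```

```bash
for i in 1 2; do python3 -m creep '[{"rx":0,"ry":0,"rz":1,"tx":0,"ty":0,"tz":0,"hand":1}]'>/dev/null; python3 rd.py; done;  python3 -m creep '[{"rx":0,"ry":0,"rz":0,"tx":0,"ty":0,"tz":0,"hand":1},{"rx":0,"ry":0,"rz":0,"tx":0,"ty":0,"tz":0,"hand":1},{"rx":0,"ry":0,"rz":0,"tx":0,"ty":0,"tz":0,"hand":1},{"rx":0,"ry":0,"rz":0,"tx":0,"ty":0,"tz":0,"hand":1}]' >/dev/null; python3 rd.py
```

```text
28.5 [0.6499 0.0943 0.0648] 122.86 [ 4.6 -6.1  1.9] [-1.232 -0.997  0.283]
28.6 [0.6499 0.0944 0.0648] 121.87 [ 4.2 -6.5  2.1] [-1.201 -1.052  0.294]
29.0 [0.6499 0.0944 0.0648] 121.9 [ 4.1 -5.5  1.6] [-1.221 -1.036  0.114]
```

```bash
python3 -m creep '[{"rx":0,"ry":0,"rz":0,"tx":0,"ty":0,"tz":0,"hand":0.7},{"rx":0,"ry":0,"rz":0,"tx":0,"ty":0,"tz":0,"hand":0.58},{"rx":0,"ry":0,"rz":0,"tx":0,"ty":0,"tz":0,"hand":0.58},{"rx":0,"ry":0,"rz":0,"tx":0,"ty":0,"tz":0,"hand":0.58}]' 20; python3 rd.py
```

```text
clock: 29.4
position: [0.649, 0.095, 0.0646]
tool_rot: [-3.141, -0.0, 2.129]
force: [-0.1, -0.4, 0.0]
grip_width: 0.0178
29.4 [0.649  0.095  0.0646] 121.98 [-0.1 -0.4  0. ] [ 0.02   0.006 -0.004]
```

```bash
python3 -m creep '[{"rx":0,"ry":0,"rz":0,"tx":0,"ty":0,"tz":-5,"hand":0.58},{"rx":0,"ry":0,"rz":0,"tx":0,"ty":0,"tz":-20,"hand":0.58},{"rx":0,"ry":0,"rz":0,"tx":0,"ty":0,"tz":-50,"hand":0.58},{"rx":0,"ry":0,"rz":0,"tx":0,"ty":0,"tz":-90,"hand":0.58},{"rx":0,"ry":0,"rz":0,"tx":0,"ty":0,"tz":-100,"hand":0.58},{"rx":0,"ry":0,"rz":0,"tx":0,"ty":0,"tz":-100,"hand":0.58},{"rx":0,"ry":0,"rz":0,"tx":0,"ty":0,"tz":-100,"hand":0.58}]' 20; python3 rd.py; python3 - <<'E'
from ov import *
f=grab("wrist","w15.png"); np.save("w15.npy",f,allow_pickle=True)
g=grab("scene","s15.png"); cv2.imwrite("pics/s15z.png",cv2.resize(g["pixels"][150:270,230:430],None,fx=3.8,fy=3.8,interpolation=cv2.INTER_CUBIC))
g=grab("top","t15.png")
s=f["_state"]; p=s["position"]; M=R.from_euler('xyz',s["tool_rot"])
hsv=cv2.cvtColor(f["pixels"],cv2.COLOR_BGR2HSV); m=((hsv[...,0]>5)&(hsv[...,0]<18)&(hsv[...,1]>200)&(hsv[...,2]>120)).astype(np.uint8)
n,l,st,c=cv2.connectedComponentsWithStats(m)
for k in range(1,n):
    if st[k,4]<150: continue
    ys,xs=np.nonzero(l==k); r=cv2.minAreaRect(np.c_[xs,ys].astype(np.float32)); b=cv2.boxPoints(r)
    T=np.array([onz(f,q,.094) for q in b]); d=T[0]-T[1] if np.linalg.norm(T[0]-T[1])>.02 else T[1]-T[2]
    print(st[k],T.mean(0).round(4),"yaw",np.degrees(np.arctan2(d[1],d[0]))%180)
E
```

```text
clock: 30.1
position: [0.649, 0.0947, 0.1647]
tool_rot: [-3.142, -0.0, 2.129]
force: [-0.8, 0.8, 0.0]
grip_width: 0.0176
30.1 [0.649  0.0947 0.1647] 121.97 [-0.8  0.8  0. ] [-0.009  0.022  0.05 ]
[267 198  14  54 685] [0.6496 0.0948 0.094 ] yaw 122.31373691490364
```

View pics/w15.png

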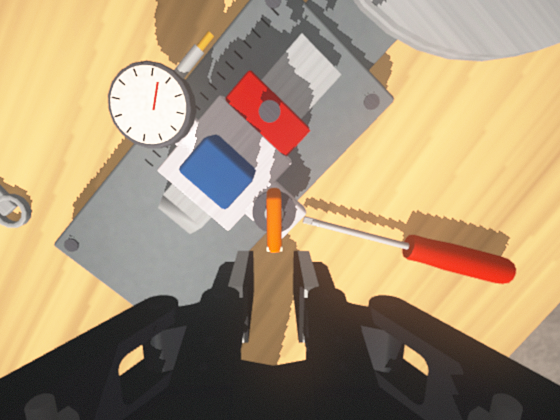

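View pics/s15z.png

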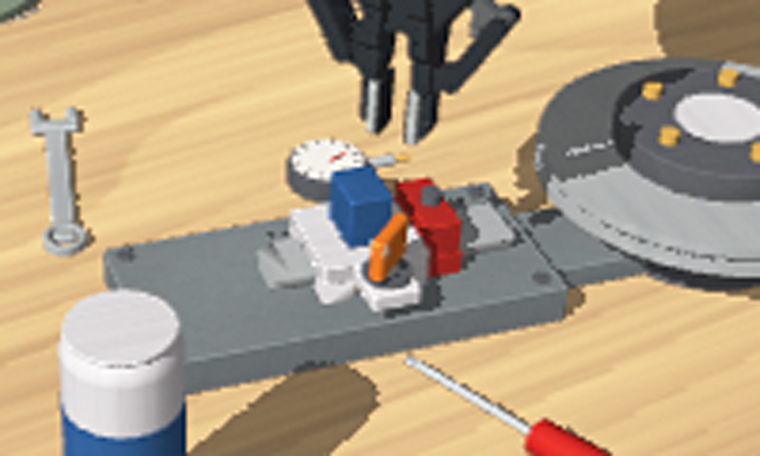

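View pics/t15.png

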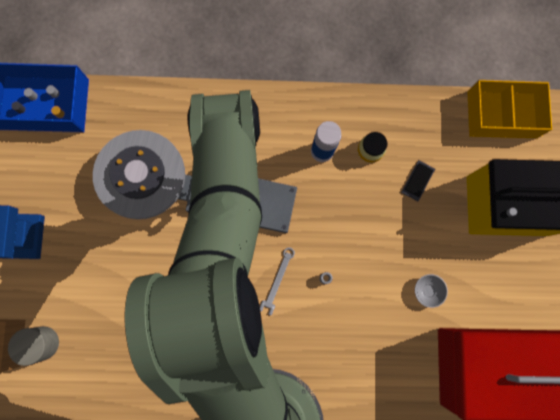

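```bash
python3 - <<'E'
import cv2
im=cv2.imread("pics/w15.png"); cv2.imwrite("pics/w15z.png",cv2.resize(im[50:250,130:350],None,fx=3,fy=3,interpolation=cv2.INTER_CUBIC))
E
```

```text
(no output)
```

View pics/w15z.png

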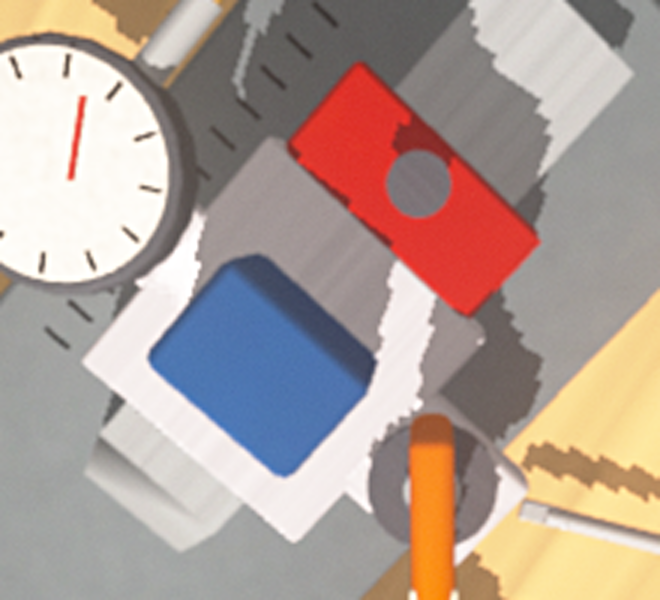

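The carriage front lies flush against the red stop, with no gap and no pin showing. The knob has stayed where I left it, the gripper is clear, and the bystanders look unmoved. I'm handing the job in.

```bash
python3 -c "
from workcell import bot
print(bot.job_done(), bot.observe()['clock'])"
```

```text
the job is handed in; nothing more can be done
the job is handed in; nothing more can be done
```

The carriage is on the rail, home against the red stop and clamped. I handed the job in at about 30 s of the 72 s; no verdict was reported.

- **Fitting:** I set the carriage on the landing and slid it on with about 1–2.5 N of resistance. It reached the stop at about 10 N, and I eased that off before letting go.
- **Clamping:** I turned the knob clockwise from about 0.07 to 1.43 rad. The turning moment rose from about 0.15 to 0.29 N m, which I estimate as 40–55 N of clamping. That force is inferred from noisy moment readings, not measured. The last two readings (0.28 and 0.29 N m) were a bit above the trend, so I stopped there.
- **Last checks:**
  - The knob stayed where I left it, at 122.3° in the picture against 122.0° for the gripper when I let go.
  - The carriage front is flush with the stop and the pin is out of sight. I could not read the pin's travel directly.
  - The gripper is about 70 mm above the knob, with no contact force.
  - The bystanders look unmoved in the top view. I compared them by eye, not by measurement.
- **Disagreement:** The top and wrist cameras differed by about 3 mm on where the carriage and rail were. I lined the carriage up with the wrist camera, which showed both in one picture.

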